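# Restock the spice rack from the refill box

### The job

Slide the refill box's lid fully open, put every full jar from it on the sloping spice rack, lying up the slope with its foot against the lip and its cap uphill like the full jars already there, and lay every empty jar from the rack flat in the refill box. When all are in their places, slide the lid fully shut; leave the full jars already on the rack there, and leave the other things on the worktop alone.

Things in the scene. Friction and masses are not known exactly. Their poses are not given: they have to be found in the camera images.
- rack: Two-tier bamboo spice rack, 290 mm wide, 210 deep, 150 high, fixed. Origin in the middle of its underside; x away from the robot at yaw 0, y left. Both tiers slope up along x at 20 degrees and are 264 mm wide between cheeks 12 mm high: three bays a tier, at tier y = -76, 0 and 76 mm, parted by strips 14 mm wide and 8 mm high at y = -38 and 38
- tier_low: Front, lower tier. Origin: middle of the lip, where its inner face (lip 14 mm high, 8 thick) meets the plane of the slat tops; x up the slope, y along the tier to the left, z square to the slope. Two slats 18 mm wide, centred at x = 15 and 50 mm. A seated jar has its origin at x = 31, z = 20 mm, its x axis along the tier's. Origin 95 mm before the rack's and 35 mm up
- tier_high: Rear, upper tier. Origin: middle of the lip, where its inner face (lip 14 mm high, 8 thick) meets the plane of the slat tops; x up the slope, y along the tier to the left, z square to the slope. Two slats 18 mm wide, centred at x = 15 and 50 mm. A seated jar has its origin at x = 31, z = 20 mm, its x axis along the tier's. Origin straight above the rack's, 95 mm up
- box: Plywood refill box, fixed. Origin: middle of its underside, x along its 220 mm length, y across its 216 mm width. Inside 204 x 200 mm, floor 8 mm up; walls 8 mm thick, 62 mm high (+y wall 51). Strips 7 mm high (12 wide along x at y = -68, 0, 68; 6 wide at x = 0) make four places for lying jars: y = -35 or 35, jar origin at x = -62 or 40 mm (cap to +x)
- lid (a joint): Sliding lid of the refill box: 0 = fully shut, 0.200 m = fully open at its stop; slides along the box's +y, stays where left, moves with about 2 N plus damping. Board 6 mm thick, top 58.5 mm above the worktop; clears the opening when fully open
- lid_pull (a point): Middle of the dark pull bar on the lid: 90 mm long along the box's x, 14 mm thick along the box's y, from 58.5 to 74.5 mm above the worktop, this point at 66.5 mm; with the lid shut it is 75 mm to +y of the box's origin. Pinch it from above across its 14 mm
- full1: Full refill jar, brick-red spice inside, 160 g, may be absent; starts in the box, cap to the box's +x: lying square glass jar 40 x 40 mm, 84 mm long with cap. Origin on its long axis at the middle of the 62 mm glass body; x runs from foot (31 mm behind) to cap end (53 mm ahead). The round black cap, 36 mm across, touches nothing below. All four sides are alike.
- full2: Full refill jar, yellow spice inside, 160 g, may be absent; starts in the box, cap to the box's +x: lying square glass jar 40 x 40 mm, 84 mm long with cap. Origin on its long axis at the middle of the 62 mm glass body; x runs from foot (31 mm behind) to cap end (53 mm ahead). The round black cap, 36 mm across, touches nothing below. All four sides are alike.
- full3: Full refill jar, green herb inside, 160 g, may be absent; starts in the box, cap to the box's +x: lying square glass jar 40 x 40 mm, 84 mm long with cap. Origin on its long axis at the middle of the 62 mm glass body; x runs from foot (31 mm behind) to cap end (53 mm ahead). The round black cap, 36 mm across, touches nothing below. All four sides are alike.
- full4: Full refill jar, ochre-brown spice inside, 160 g, may be absent; starts in the box, cap to the box's +x: lying square glass jar 40 x 40 mm, 84 mm long with cap. Origin on its long axis at the middle of the 62 mm glass body; x runs from foot (31 mm behind) to cap end (53 mm ahead). The round black cap, 36 mm across, touches nothing below. All four sides are alike.
- empty1: Empty jar, nothing inside, 110 g, may be absent; starts on the lower tier: lying square glass jar 40 x 40 mm, 84 mm long with cap. Origin on its long axis at the middle of the 62 mm glass body; x runs from foot (31 mm behind) to cap end (53 mm ahead). The round steel cap, 36 mm across, touches nothing below. All four sides are alike.
- empty2: Empty jar, nothing inside, 110 g, may be absent; starts on the upper tier: lying square glass jar 40 x 40 mm, 84 mm long with cap. Origin on its long axis at the middle of the 62 mm glass body; x runs from foot (31 mm behind) to cap end (53 mm ahead). The round steel cap, 36 mm across, touches nothing below. All four sides are alike.
- kept1: Full jar, dark brown spice inside, already on the lower tier, to stay on the rack: lying square glass jar 40 x 40 mm, 84 mm long with cap. Origin on its long axis at the middle of the 62 mm glass body; x runs from foot (31 mm behind) to cap end (53 mm ahead). The round black cap, 36 mm across, touches nothing below. All four sides are alike.
- kept2: Full jar, cream-coloured spice inside, already on the upper tier, to stay on the rack: lying square glass jar 40 x 40 mm, 84 mm long with cap. Origin on its long axis at the middle of the 62 mm glass body; x runs from foot (31 mm behind) to cap end (53 mm ahead). The round black cap, 36 mm across, touches nothing below. All four sides are alike.
- mug: White mug, 80 mm across, 92 mm high; bystander, leave it where it is. Origin in its underside
- mill: Dark wooden pepper mill, 58 mm across, 190 mm high; bystander, leave it where it is. Origin in its underside
- bowl: Blue bowl, 110 mm across, 45 mm high; bystander, leave it where it is. Origin in its underside
- spoon: Wooden spoon, 240 mm long, lying between the box and the rack; the lid opens above it; bystander, leave it where it is
- oil: Green oil bottle, 60 mm across, 210 mm high; bystander, leave it where it is. Origin in its underside
- jam: Amber jam jar with red cap, 72 mm across, 100 mm high; bystander, leave it where it is. Origin in its underside
Things that resemble listed ones, but are neither listed nor needed, are in the scene too. Leave any blue look-alike of the empty1 alone.

How it is judged:
By the outcome, as a careful person would: the job done as asked, in the order asked, and still so for the second after the job is handed in, with the robot touching nothing.
Of full1, full2, full3, full4 only 3 to 4 are there at a start; the rules pass over those that are not, and their reading is None.
Of empty1, empty2 only 1 to 2 are there at a start; the rules pass over those that are not, and their reading is None.
At some moment in a run one of full1, full2, full3, full4, empty1, empty2 may be knocked a few centimetres aside while the robot is not near it.
Once in a run the grip may slacken for a moment while it holds something.
It also fails if it takes over 210 s, if anything falls off the work surface, if the arm or the gripper's body presses on something with over 40 N, if the wrist force passes 120 N, or if a joint passes its speed limit or range.

### The arm

A 7-joint arm with a two-finger parallel gripper is mounted at the origin on the work surface. World frame = base frame: x ahead of the robot, y to its left, z up, the work surface at z = 0. Lengths are in mm, angles in rad, forces in N, time in s.
With the tool pointing down it reaches from about 350 to 900 mm from the base axis. Payload 19.9 kg.
Tool frame: the origin (TCP) lies between the finger pads; the fingertips stand ctrl.nose_length ahead of it and the grasp point (between the pads) lies 8 mm behind it (ctrl.nose_length is the distance from the TCP to the fingertips, in mm); z points along the fingers, y is the line along which they close (so a half turn about z gives the same grasp; the last joint's range is limited). The gripper opens to 94 mm and grips with 3 to 60 N. Pads are 16 mm wide; open, the fingers measure 119 mm over their backs; the gripper's body (75 mm by 177 mm) begins 78 mm behind the grasp point.
Start: joints at [-1.244, 0.417, -0.01, 1.614, 0.005, 1.111, -0.053], TCP at [225.299, 582.958, 216.425] pointing down, gripper open.
Joint ranges: [-2.81, 2.81], [-0.39, 2.02], [-1.27, 1.25], [0.06, 2.57], [-1.19, 4.33], [0.19, 2], [-2.82, 2.82]. Speed limits (rad/s): [1.89, 1.89, 2.39, 2.39, 3.01, 3.01, 3.01].

### API

Orientations are given as [roll, pitch, yaw] about the fixed x, y, z axes, in that order (R = Rz(yaw) Ry(pitch) Rx(roll)).
In Python, from rig import ctrl gives the robot as it stands.
- The arm moves only by the tool play_rows, never from a script. Its argument "moves" is a list of rows, each a list of 3 entries, a list of its own where there are three numbers: the shift along the tool's x, y, z as a fraction of full scale, then the turn, a rotation vector about the tool's x, y, z as a fraction of full scale, then the closure, from 0 (fully open) to 1 (shut). A call has 1 to 12 rows; each row shifts and turns the commanded pose from where the row before left it, along the tool's axes as they then stand; what a row does not reach is not made up. Full scale, the value 1, is 20 mm for a shift and 0.12 rad for a turn. A row lasts 1/12 s, in which the tool goes at most 41.7 mm and 7.16 degrees, less where a joint would pass 70% of its speed; a pose out of reach is approached as far as the arm can. A call with a number of a shift or a turn outside -1 to 1 is refused whole. A call with a gripper value outside its range is refused whole. The fingers move at their own pace and stop on an object; "grip_force" is the grip in N (left out, the last holds). Time passes only in rows, so rows that do not move let the fingers close. It gives the time, the measured TCP pose, the force, the opening and the grip force at its end, in the units of the state.
- ctrl.state(): the state, without advancing time (a new reading comes with each control period).
- ctrl.get_image(name): name is "scene" or "top" or "wrist"; returns the picture (420x560x3 uint8, blue, green, red); there is no depth.
- ctrl.camera_info(name): a dict with "camera_matrix" (3x3 intrinsics, pixels), "dist" ([k1, k2, p1, p2, k3] as OpenCV has them; the pictures are not rectified), "world_to_cam" (4x4, takes a point from world to camera coordinates); the wrist camera has in their place "tool_from_camera" (4x4, takes a point from camera to tool coordinates, whose origin is the TCP and whose axes are the flange's). Camera axes: x right, y up, looking along -z (the intrinsics and any distortion apply to the point x, -y, -z); pixel columns grow to the right and rows downward; lengths in mm; the calibration is good to about 2 mm. A picture is of the moment at which its call begins: read the wrist's pose just before it. camera_info takes no time and is no camera call.
- ctrl.close_job(): hands the job in; it is judged then, once.
The state is a dict: "time_s": time; "joint_pos": joint angles; "joint_vel": joint speeds; "tau": joint torques, N m; "eef_pos": TCP position; "orientation": TCP orientation; "force": force on the tool from outside, world axes, zero at the start; "moment": the same for the moment, N m; "finger_gap": finger opening in mm; "grasp_force": force on a finger pad.
Only numpy, scipy, OpenCV 4.12 (cv2) and the standard library are available. Lean on these libraries where they do the work, as an engineer would, in place of code of your own. Each camera call takes 0.05 s, during which the arm holds its last target. There are 200 camera calls.

## Working session

There is one attempt and no reset: what is moved stays moved. The work goes in short steps, Python scripts to look and compute and a tool call to move; the robot and the scene stay as the last step left them, time stands still between calls to the robot, and variables do not carry over. Pictures are saved under pics/ and viewed, at most 14 in all, crops included, and the job is handed in when it is done.

Besides the shell and the picture viewer there is one more tool, called after "Request:" by a JSON object that holds its "api" and its "payload". play_rows: Moves the arm, as the interface text tells. Shift numbers are shares of 20 mm and turn numbers shares of 0.12 rad, none past 1 either way. Its arguments: {"type":"object","properties":{"moves":{"type":"array","items":{"type":"array"}},"grip_force":{"type":"number"}},"required":["moves"]}

```bash
ls; mkdir -p pics
python3 - <<'E'
from rig import ctrl
import cv2
print(ctrl.state()); print(ctrl.nose_length)
for n in("scene","top"):
    cv2.imwrite(f"pics/{n}0.png",ctrl.get_image(n)); print(ctrl.camera_info(n))
print(ctrl.camera_info("wrist"))
E
```

```text
pics
{'time_s': 0.0, 'joint_pos': array([-1.24349031,  0.41800417, -0.01031521,  1.61415493,  0.00468591,
        1.1107177 , -0.05297723]), 'joint_vel': array([-1.32083842e-03,  7.16168094e-04,  2.17559832e-04, -7.62905746e-05,
        1.08526490e-03,  2.07258732e-04,  6.73070260e-05]), 'tau': array([-4.47472976e-04, -8.51269627e+01,  6.38533272e-01, -4.25999200e+01,
       -4.88707423e-02,  1.86373416e-02,  7.67365077e-05]), 'eef_pos': array([225.18274205, 582.63333693, 215.81447349]), 'orientation': array([-3.14033484e+00,  7.54760677e-05,  2.77282252e+00]), 'force': array([-0.10303259,  0.44516848,  0.67897126]), 'moment': array([ 0.00714414, -0.03144023, -0.09303992]), 'grasp_force': 0.0, 'finger_gap': 93.86094702118429}
11.0
{'camera_matrix': array([[480.8332176 ,   0.        , 281.9348038 ],
       [  0.        , 480.8332176 , 211.71214198],
       [  0.        ,   0.        ,   1.        ]]), 'dist': array([-0.00216277,  0.        ,  0.        ,  0.        ,  0.        ]), 'world_to_cam': array([[ 5.05800772e-01,  8.62596938e-01, -9.59694985e-03,
        -3.76497230e+02],
   
[... 783 characters left out ...]
    [ 0.00000000e+00,  0.00000000e+00,  0.00000000e+00,
         1.00000000e+00]])}
{'camera_matrix': array([[290.11898705,   0.        , 280.12299219],
       [  0.        , 290.11898705, 205.10346614],
       [  0.        ,   0.        ,   1.        ]]), 'dist': array([-0.01109045,  0.        ,  0.        ,  0.        ,  0.        ]), 'tool_from_camera': array([[ 9.73093496e-04,  9.66732589e-01,  2.55787322e-01,
         7.43762306e+01],
       [ 9.99999455e-01, -1.03741855e-03,  1.16555244e-04,
        -9.58307312e-01],
       [ 3.78036266e-04,  2.55787069e-01, -9.66733072e-01,
        -1.68622421e+02],
       [ 0.00000000e+00,  0.00000000e+00,  0.00000000e+00,
         1.00000000e+00]])}
```

View pics/scene0.png

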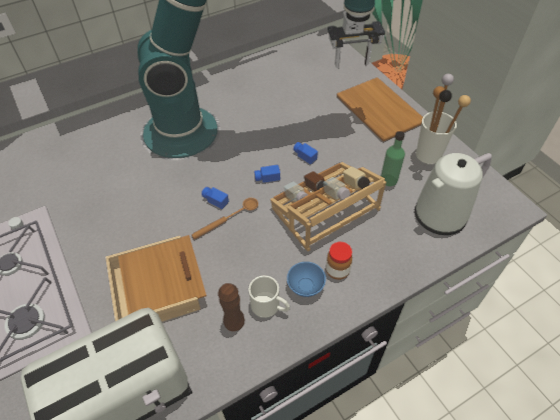

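View pics/top0.png

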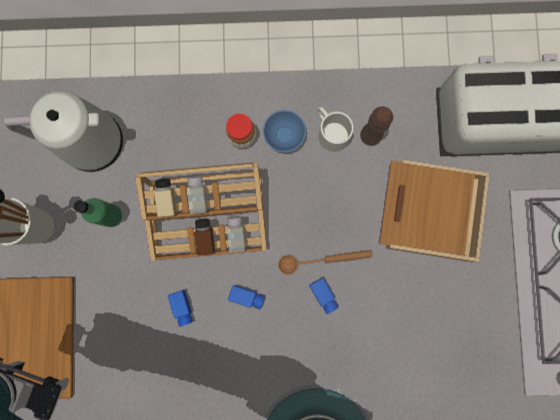

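The scene view shows the rack centre-right (330,200) and the closed box at lower left (155,280). In the top view the rack is at about (200,210), with steel caps at (196,183) and (235,222). The box is at (435,210) with its dark pull bar at (400,203). The three blue look-alikes are at (180,308), (246,297) and (324,295), and I will leave them alone. Next I enlarge the top view.

Run:
```python
import cv2
im=cv2.imread("pics/top0.png")
a=cv2.resize(im[155:270,130:275],None,fx=5,fy=5,interpolation=cv2.INTER_CUBIC)
cv2.imwrite("pics/rackc.png",a)
a=cv2.resize(im[150:270,370:500],None,fx=4.9,fy=4.9,interpolation=cv2.INTER_CUBIC)
cv2.imwrite("pics/boxc.png",a)
```

```text
(no output)
```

View pics/rackc.png

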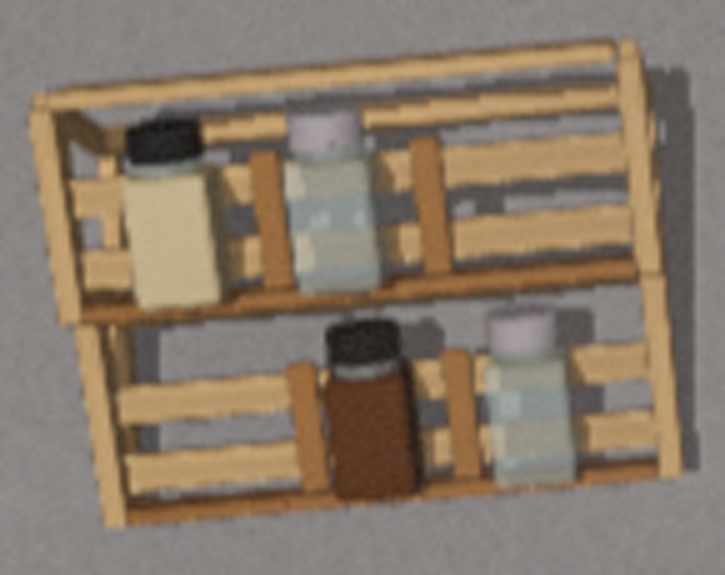

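View pics/boxc.png

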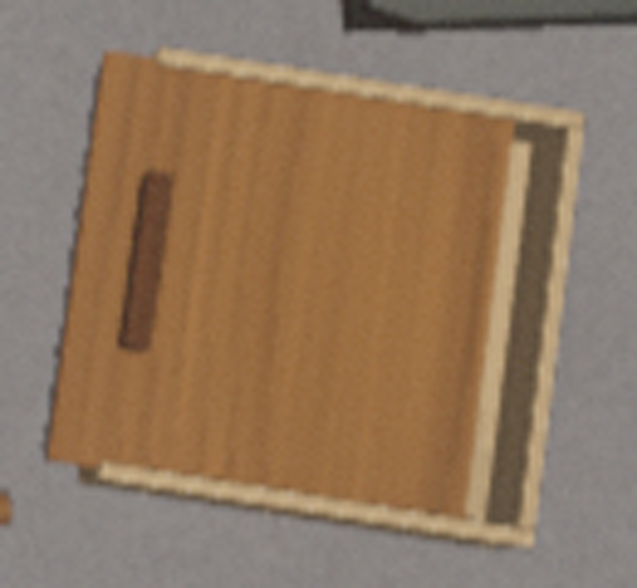

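The rack crop shows steel-capped empties with clear glass at (330,200), in the upper middle bay, and (530,400), in the lower right bay. Full jars stand at (170,215), cream, and (370,410), brown. The free bays are lower left and upper right. The box crop shows the lid part open, with the pull bar running from (158,172) to (133,350) and the right wall corners at (582,117) and (533,545).

```bash
cat > h.py <<'E'
import numpy as np, cv2
from scipy.spatial.transform import Rotation as R
from rig import ctrl
def T(s=None):
    s=s or ctrl.state(); M=np.eye(4)
    M[:3,:3]=R.from_euler('xyz',s['orientation']).as_matrix(); M[:3,3]=s['eef_pos']; return M
def cam(n,tool=None):
    i=ctrl.camera_info(n)
    M=np.linalg.inv(i['world_to_cam']) if n!='wrist' else (T() if tool is None else tool)@i['tool_from_camera']
    return i['camera_matrix'],i['dist'],M
def ray(c,px):
    K,d,M=c; p=cv2.undistortPoints(np.float64([[px]]),K,d)[0,0]
    v=M[:3,:3]@[p[0],-p[1],-1]; return M[:3,3],v/np.linalg.norm(v)
def onplane(c,px,z):
    o,v=ray(c,px); return o+v*(z-o[2])/v[2]
def proj(c,P):
    K,d,M=c; q=np.linalg.inv(M)@np.r_[P,1]
    return K[:2]@[q[0]/-q[2],-q[1]/-q[2],1]
def tri(c1,p1,c2,p2):
    o,v=ray(c1,p1); q,w=ray(c2,p2)
    t=np.linalg.lstsq(np.c_[v,-w],q-o,rcond=None)[0]; a,b=o+t[0]*v,q+t[1]*w
    return (a+b)/2,np.linalg.norm(a-b)
def snap(n):
    t=T(); return ctrl.get_image('wrist'),cam('wrist',t) if n=='wrist' else None
# goals
def goal(p,yaw,pitch=0):   # yaw of jar axis; pitch = slope
    x=R.from_euler('z',yaw)*R.from_euler('y',-pitch)*R.from_euler('z',np.pi)*R.from_euler('x',np.pi)
    M=np.eye(4); M[:3,:3]=x.as_matrix(); M[:3,3]=p; return M
def go(A,B):   # full-scale units in tool axes of A: shift/20, turn/0.12
    D=np.linalg.inv(A)@B
    return np.round(D[:3,3]/20,2),np.round(R.from_matrix(D[:3,:3]).as_rotvec()/.12,2)
E
python3 - <<'E'
from h import *
c=cam('top'); r=lambda x,y:(x/5+130,y/5+155); b=lambda x,y:(x/4.9+370,y/4.9+150)
np.set_printoptions(precision=1,suppress=True)
for n,p,z in[('boxTR',b(582,117),62),('boxBR',b(533,545),62),('boxTL',b(160,52),62),('boxBL',b(100,470),62),('pull1',b(158,172),74.5),('pull2',b(133,350),74.5)]: print(n,onplane(c,p,z))
for n,p,z in[('lipL',r(120,523),49),('lipR',r(680,475),49),('hlipL',r(75,322),108),('hlipR',r(655,275),108)]: print(n,onplane(c,p,z))
print(T())
E
```

```text
boxTR [ 646.  -443.4   62. ]
boxBR [ 433.  -404.2   62. ]
boxTL [ 685.9 -233.8   62. ]
boxBL [ 476.4 -192.9   62. ]
pull1 [ 622.9 -226.8   74.5]
pull2 [ 534.5 -209.7   74.5]
lipL [460.7 386.7  49. ]
lipR [476.  110.3  49. ]
hlipL [554.8 392.9 108. ]
hlipR [568.7 117.3 108. ]
[[ -0.9   0.4  -0.  225.2]
 [  0.4   0.9  -0.  582.7]
 [ -0.   -0.   -1.  215.9]
 [  0.    0.    0.    1. ]]
```

```bash
cat >> h.py <<'E'
def rows(A,B,n=None):   # n equal rows from A to B
    D=np.linalg.inv(A)@B; w=R.from_matrix(D[:3,:3]).as_rotvec()
    n=n or int(np.ceil(max(np.abs(D[:3,3]).max()/18,np.abs(w).max()/.1,1)))
    S=sum(R.from_rotvec(w*k/n).as_matrix() for k in range(n)); s=np.linalg.solve(S,D[:3,3])
    return n,np.round(s/20,2).tolist(),np.round(w/n/.12,2).tolist()
E
python3 - <<'E'
from h import *
A=T()
G=goal([400,300,260],0.05); G2=goal([400,150,260],.05)
Gp=goal([579,-218,130],-.182)
print(rows(A,G));print(rows(G,G2));print(rows(G2,Gp))
E
```

```text
(15, [-0.74, -0.83, -0.15], [-0.0, -0.0, -0.23])
(9, [0.04, -0.83, -0.0], [0.0, -0.0, -0.0])
(21, [-0.48, -0.85, 0.31], [0.0, -0.0, 0.09])
```

Request:
{"api": "play_rows", "payload": {"moves": [[[-0.74,-0.83,-0.15],[0,0,-0.23],0.36],[[-0.74,-0.83,-0.15],[0,0,-0.23],0.36],[[-0.74,-0.83,-0.15],[0,0,-0.23],0.36],[[-0.74,-0.83,-0.15],[0,0,-0.23],0.36],[[-0.74,-0.83,-0.15],[0,0,-0.23],0.36],[[-0.74,-0.83,-0.15],[0,0,-0.23],0.36],[[-0.74,-0.83,-0.15],[0,0,-0.23],0.36],[[-0.74,-0.83,-0.15],[0,0,-0.23],0.36],[[-0.74,-0.83,-0.15],[0,0,-0.23],0.36],[[-0.74,-0.83,-0.15],[0,0,-0.23],0.36],[[-0.74,-0.83,-0.15],[0,0,-0.23],0.36],[[-0.74,-0.83,-0.15],[0,0,-0.23],0.36]]}}

```text
time_s: 1.1
eef_pos: [355.6, 350.1, 252.5]
orientation: [-3.141, -0.0, 3.105]
force: [-0.4, -0.4, 0.5]
finger_gap: 60.1
grasp_force: 0.0
```

Request:
{"api": "play_rows", "payload": {"moves": [[[-0.74,-0.83,-0.15],[0,0,-0.23],0.36],[[-0.74,-0.83,-0.15],[0,0,-0.23],0.36],[[-0.74,-0.83,-0.15],[0,0,-0.23],0.36],[[0,0,0],[0,0,0],0.36],[[0,0,0],[0,0,0],0.36]]}}

```text
time_s: 1.52
eef_pos: [399.6, 300.3, 261.4]
orientation: [-3.141, -0.0, -3.099]
force: [-0.1, 0.3, -0.0]
finger_gap: 60.4
grasp_force: 0.0
```

Run:
```python
from h import *
import pickle
t=T(); im=ctrl.get_image('wrist'); cv2.imwrite('pics/w1.png',im); pickle.dump(t,open('w1.pkl','wb'))
s=ctrl.state(); print(s['eef_pos'],s['orientation'],s['time_s'],s['finger_gap'])
```

```text
[398.87607613 301.14426031 261.25251224] [-3.14143815e+00 -3.75706043e-04 -3.09716063e+00] 1.5667 60.02624471378635
```

View pics/w1.png

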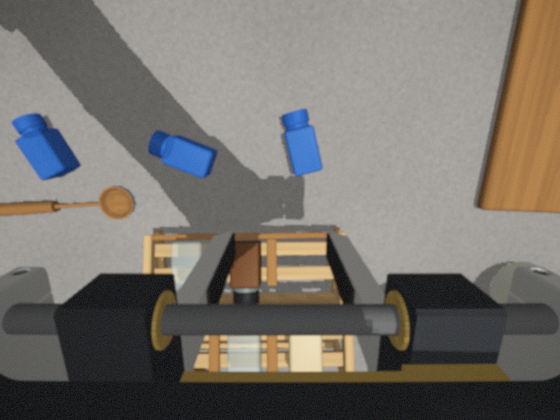

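The wrist view is usable only above row 260. It shows the lower lip from about (150,235) to (345,232). I will look again from further forward, over the rack, from two places.

Request:
{"api": "play_rows", "payload": {"moves": [[[-0.8,0,-0.3],[0,0,0],0.36],[[-0.8,0,-0.3],[0,0,0],0.36],[[-0.8,0,-0.3],[0,0,0],0.36],[[-0.8,0,-0.3],[0,0,0],0.36],[[-0.8,0,-0.2],[0,0,0],0.36],[[-0.8,0,0],[0,0,0],0.36],[[-0.8,0,0],[0,0,0],0.36],[[-0.8,0,0],[0,0,0],0.36],[[-0.8,0,0],[0,0,0],0.36],[[-0.8,0,0],[0,0,0],0.36],[[0,0,0],[0,0,0],0.36],[[0,0,0],[0,0,0],0.36]]}}

```text
time_s: 2.57
eef_pos: [558.5, 309.1, 288.6]
orientation: [-3.141, -0.001, -3.096]
force: [-0.1, -0.1, -0.4]
finger_gap: 60.4
grasp_force: 0.0
```

Run:
```python
from h import *
import pickle
t=T(); im=ctrl.get_image('wrist'); cv2.imwrite('pics/w2.png',im); pickle.dump(t,open('w2.pkl','wb'))
print(ctrl.state()['eef_pos'])
cv2.imwrite('pics/w2c.png',cv2.resize(im[60:290,90:470],None,fx=2.1,fy=2.1,interpolation=cv2.INTER_CUBIC))
```

```text
[558.0363406 309.1288364 288.894874 ]
```

Request:
{"api": "play_rows", "payload": {"moves": [[[0,-0.8,0],[0,0,0],0.36],[[0,-0.8,0],[0,0,0],0.36],[[0,-0.8,0],[0,0,0],0.36],[[0,-0.8,0],[0,0,0],0.36],[[0,-0.8,0],[0,0,0],0.36],[[0,-0.8,0],[0,0,0],0.36],[[0,-0.8,0],[0,0,0],0.36],[[0,-0.8,0],[0,0,0],0.36],[[0,0,0],[0,0,0],0.36],[[0,0,0],[0,0,0],0.36]]}}

```text
time_s: 3.45
eef_pos: [564.9, 178.9, 289.8]
orientation: [3.141, 0.0, -3.098]
force: [0.2, 0.3, -0.1]
finger_gap: 60.3
grasp_force: 0.0
```

Run:
```python
from h import *
import pickle
t=T(); im=ctrl.get_image('wrist'); cv2.imwrite('pics/w3.png',im); pickle.dump(t,open('w3.pkl','wb'))
print(ctrl.state()['eef_pos'])
cv2.imwrite('pics/w3c.png',cv2.resize(im[60:290,180:560],None,fx=2.1,fy=2.1,interpolation=cv2.INTER_CUBIC))
```

```text
[564.71585806 180.0115291  289.66572908]
```

View pics/w2c.png

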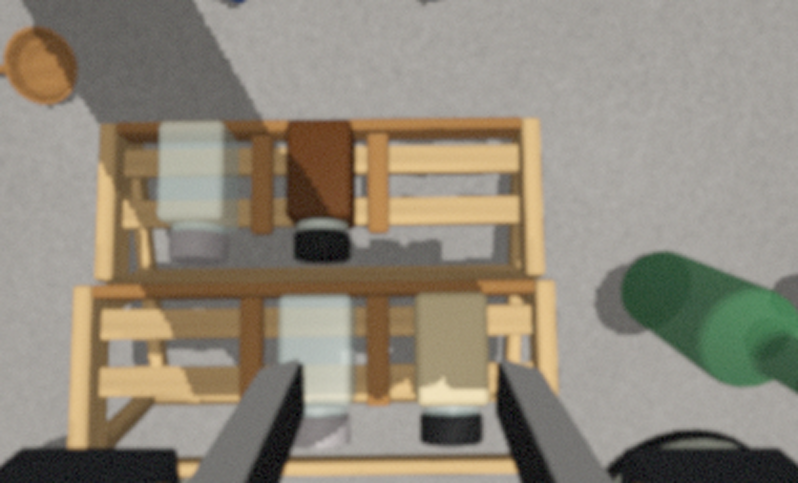

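View pics/w3c.png

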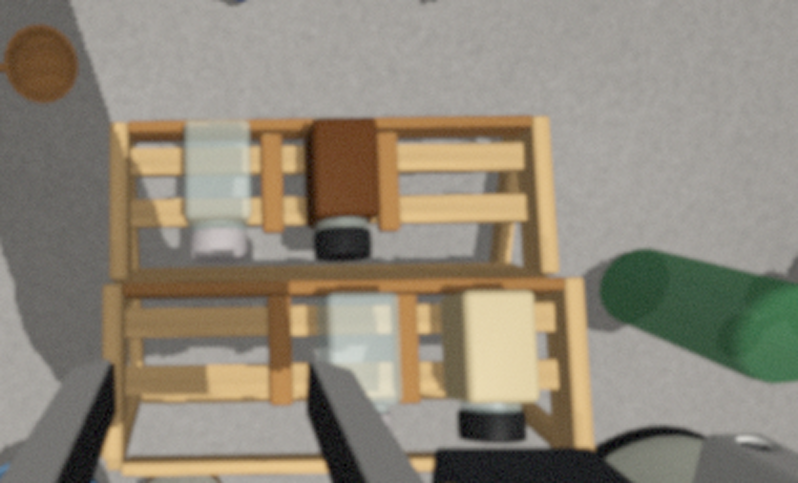

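Both crops show the rack clearly. Its lower strips end uphill at (262,233) and (378,231) in the first view, and at (272,231) and (389,229) in the second. The lower lip ends at (103,127) and (538,118), then (112,123) and (548,117). The upper strip ends at (377,403), then (407,400). I triangulate these.

Run:
```python
from h import *
import pickle
np.set_printoptions(precision=1,suppress=True)
c2=cam('wrist',pickle.load(open('w2.pkl','rb'))); c3=cam('wrist',pickle.load(open('w3.pkl','rb')))
a=lambda p:(p[0]/2.1+90,p[1]/2.1+60); b=lambda p:(p[0]/2.1+180,p[1]/2.1+60)
F=dict(cheekLowFrontR=[(103,127),(112,123)],cheekLowFrontL=[(538,118),(548,117)],
 sLowR_up=[(262,233),(272,231)],sLowL_up=[(378,231),(389,229)],sLowL_lip=[(378,137),(388,135)],sLowR_lip=[(262,139),(272,136)],
 sHiL_up=[(377,403),(407,400)],sHiL_lip=[(377,297),(408,294)],sHiR_lip=[(252,300),(281,297)],
 e1_tl=[(162,122),(188,121)],e1_br=[(224,220),(247,219)],k1_tl=[(289,122),(313,120)],k1_tr=[(352,122),(377,120)],
 e2_tl=[(279,295),(329,294)],e2_tr=[(352,294),(399,293)],cheekHiFrontR=[(84,288),(115,285)],cheekHiFrontL=[(543,283),(573,280)])
for k,(p,q) in F.items():
    P,e=tri(c2,a(p),c3,b(q)); print(k,P,round(e,1))
```

```text
cheekLowFrontR [480.9 109.9  42.7] 1.7
cheekLowFrontL [463.3 393.6  45.3] 0.3
sLowR_up [544.  217.6  60.4] 0.3
sLowL_up [538.9 293.4  62.7] 0.2
sLowL_lip [479.8 290.6  45.7] 0.3
sLowR_lip [484.2 214.9  45.4] 1.0
sHiL_up [632.8 298.4 122.5] 0.3
sHiL_lip [571.4 295.6 108.3] 0.6
sHiR_lip [577.5 221.  104.8] 0.8
e1_tl [477.5 160.7  73.9] 0.2
e1_br [533.9 199.3  82.8] 0.3
k1_tl [473.7 236.8  70.1] 0.3
k1_tr [472.  275.4  72.2] 0.3
e2_tl [566.5 243.  135.4] 0.5
e2_tr [565.1 282.4 131.6] 0.6
cheekHiFrontR [574.1 122.  107. ] 1.0
cheekHiFrontL [558.7 393.  107. ] 0.4
```

Heights agree with the text: jar foot tops come out at 71 mm (expected 72.6) and 133.5 mm (expected 132.6). The rack yaw is about 0.061, with tier origins at low (485.5,253,35) and high (580,258.7,95). Now the lid.

Run:
```python
from h import *
A=T();Gp=goal([579,-218,130],-.182); print(rows(A,Gp,24))
```

```text
(24, [-0.08, -0.83, 0.33], [0.0, 0.0, 0.08])
```

Request:
{"api": "play_rows", "payload": {"moves": [[[-0.08,-0.83,0.33],[0,0,0.08],0.36],[[-0.08,-0.83,0.33],[0,0,0.08],0.36],[[-0.08,-0.83,0.33],[0,0,0.08],0.36],[[-0.08,-0.83,0.33],[0,0,0.08],0.36],[[-0.08,-0.83,0.33],[0,0,0.08],0.36],[[-0.08,-0.83,0.33],[0,0,0.08],0.36],[[-0.08,-0.83,0.33],[0,0,0.08],0.36],[[-0.08,-0.83,0.33],[0,0,0.08],0.36],[[-0.08,-0.83,0.33],[0,0,0.08],0.36],[[-0.08,-0.83,0.33],[0,0,0.08],0.36],[[-0.08,-0.83,0.33],[0,0,0.08],0.36],[[-0.08,-0.83,0.33],[0,0,0.08],0.36]]}}

```text
time_s: 4.5
eef_pos: [582.4, -20.5, 209.6]
orientation: [-3.141, -0.0, 3.071]
force: [0.1, 0.1, -0.1]
finger_gap: 59.9
grasp_force: 0.0
```

Request:
{"api": "play_rows", "payload": {"moves": [[[-0.08,-0.83,0.33],[0,0,0.08],0.36],[[-0.08,-0.83,0.33],[0,0,0.08],0.36],[[-0.08,-0.83,0.33],[0,0,0.08],0.36],[[-0.08,-0.83,0.33],[0,0,0.08],0.36],[[-0.08,-0.83,0.33],[0,0,0.08],0.36],[[-0.08,-0.83,0.33],[0,0,0.08],0.36],[[-0.08,-0.83,0.33],[0,0,0.08],0.36],[[-0.08,-0.83,0.33],[0,0,0.08],0.36],[[-0.08,-0.83,0.33],[0,0,0.08],0.36],[[-0.08,-0.83,0.33],[0,0,0.08],0.36],[[-0.08,-0.83,0.33],[0,0,0.08],0.36],[[-0.08,-0.83,0.33],[0,0,0.08],0.36]]}}

```text
time_s: 5.5
eef_pos: [576.8, -220.5, 130.3]
orientation: [-3.141, -0.0, 2.956]
force: [-0.5, 0.7, 0.2]
finger_gap: 60.2
grasp_force: 0.0
```

Run:
```python
from h import *
A=T();print(A[:3,3],ctrl.state()['orientation'])
t=T(); im=ctrl.get_image('wrist'); cv2.imwrite('pics/w4.png',im)
c=cam('wrist',t)
hsv=cv2.cvtColor(im,cv2.COLOR_BGR2HSV)
for z in (74.5,):
  print([proj(c,[x,y,z]) for x,y in((622.9,-226.8),(534.5,-209.7))])
print(rows(A,goal([579,-218,71],-.182)))
```

```text
[ 576.79094994 -220.47436028  130.34981181] [-3.14141034e+00 -3.26711919e-05  2.95552843e+00]
[array([283.87125063, 274.84529995]), array([284.95022505, 169.71397417])]
(4, [-0.02, 0.04, 0.74], [-0.0, -0.0, -0.01])
```

View pics/w4.png

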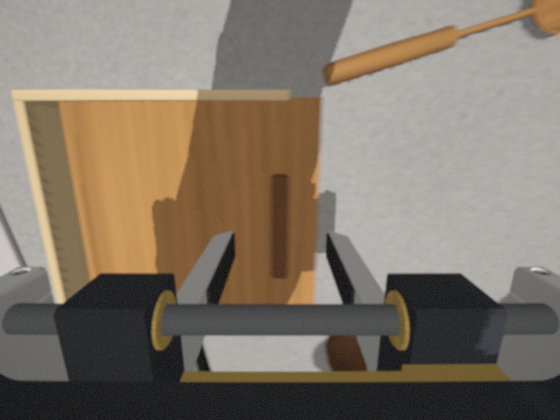

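The bar lies at (280,175–277), between the fingers as predicted (284). Descend and pinch.

Request:
{"api": "play_rows", "payload": {"moves": [[[0,0,0.74],[0,0,0],0.36],[[0,0,0.74],[0,0,0],0.36],[[0,0,0.74],[0,0,0],0.36],[[0,0,0.72],[0,0,0],0.36],[[0,0,0],[0,0,0],0.36],[[0,0,0],[0,0,0],1],[[0,0,0],[0,0,0],1],[[0,0,0],[0,0,0],1],[[0,0,0],[0,0,0],1],[[0,0,0],[0,0,0],1],[[0,0,0],[0,0,0],1]], "grip_force": 30}}

```text
time_s: 6.47
eef_pos: [577.2, -218.8, 72.4]
orientation: [-3.142, 0.0, 2.957]
force: [-1.2, -0.4, -0.7]
finger_gap: 23.3
grasp_force: 0.0
```

Request:
{"api": "play_rows", "payload": {"moves": [[[0,0.3,0],[0,0,0],1],[[0,0.5,0],[0,0,0],1],[[0,0.5,0],[0,0,0],1],[[0,0.5,0],[0,0,0],1],[[0,0.5,0],[0,0,0],1]]}}

```text
time_s: 6.88
eef_pos: [585.9, -172.1, 72.4]
orientation: [3.142, 0.0, 2.957]
force: [-0.7, -1.7, 3.8]
finger_gap: 13.6
grasp_force: 30.0
```

Request:
{"api": "play_rows", "payload": {"moves": [[[0,0.5,0],[0,0,0],1],[[0,0.5,0],[0,0,0],1],[[0,0.5,0],[0,0,0],1],[[0,0.5,0],[0,0,0],1],[[0,0.5,0],[0,0,0],1],[[0,0.5,0],[0,0,0],1],[[0,0.5,0],[0,0,0],1],[[0,0.5,0],[0,0,0],1],[[0,0.5,0],[0,0,0],1],[[0,0.5,0],[0,0,0],1],[[0,0.5,0],[0,0,0],1],[[0,0.4,0],[0,0,0],1]]}}

```text
time_s: 7.88
eef_pos: [608.0, -56.4, 72.4]
orientation: [3.141, 0.001, 2.957]
force: [5.0, -2.1, 2.9]
finger_gap: 13.5
grasp_force: 30.0
```

Request:
{"api": "play_rows", "payload": {"moves": [[[0,0.1,0],[0,0,0],1],[[0,0.1,0],[0,0,0],1],[[0,0.1,0],[0,0,0],1]]}}

```text
time_s: 8.13
eef_pos: [609.0, -51.0, 72.4]
orientation: [-3.142, 0.001, 2.957]
force: [5.1, -2.9, 2.9]
finger_gap: 13.4
grasp_force: 30.0
```

Request:
{"api": "play_rows", "payload": {"moves": [[[0,0.1,0],[0,0,0],1],[[0,0.1,0],[0,0,0],1],[[0,0.1,0],[0,0,0],1]]}}

```text
time_s: 8.38
eef_pos: [609.6, -47.8, 72.4]
orientation: [-3.139, 0.001, 2.955]
force: [2.0, -22.8, 3.4]
finger_gap: 13.6
grasp_force: 30.0
```

Request:
{"api": "play_rows", "payload": {"moves": [[[0,0.1,0],[0,0,0],1],[[0,0.05,0],[0,0,0],1],[[0,0,0],[0,0,0],1]]}}

```text
time_s: 8.63
eef_pos: [609.6, -47.7, 72.4]
orientation: [-3.136, 0.001, 2.953]
force: [0.1, -26.3, 3.9]
finger_gap: 13.5
grasp_force: 30.0
```

The stop is reached at a pull position of (609.6,−47.7), which anchors the box origin at (559.8,−318.2). Release and go to look into the box.

Request:
{"api": "play_rows", "payload": {"moves": [[[0,-0.2,0],[0,0,0],1],[[0,0,0],[0,0,0],0.36],[[0,0,0],[0,0,0],0.36],[[0,0,0],[0,0,0],0.36],[[0,0,-0.7],[0,0,0],0.36],[[0,0,-0.9],[0,0,0],0.36],[[0,0,-0.9],[0,0,0],0.36],[[0,-0.8,-0.9],[0,0,0],0.36],[[0,-0.9,-0.9],[0,0,0],0.36],[[0,-0.9,-0.9],[0,0,0],0.36],[[0,-0.9,-0.9],[0,0,0],0.36],[[0,-0.9,-0.9],[0,0,0],0.36]]}}

```text
time_s: 9.63
eef_pos: [592.6, -133.2, 212.9]
orientation: [3.141, -0.001, 2.957]
force: [0.3, 0.1, -0.2]
finger_gap: 59.9
grasp_force: 0.0
```

Request:
{"api": "play_rows", "payload": {"moves": [[[-0.6,-0.9,-0.5],[0,0,0],0.36],[[-0.6,-0.9,-0.5],[0,0,0],0.36],[[-0.6,-0.9,0],[0,0,0],0.36],[[-0.6,-0.9,0],[0,0,0],0.36],[[-0.6,-0.9,0],[0,0,0],0.36],[[-0.6,-0.9,0],[0,0,0],0.36],[[-0.6,-0.9,0],[0,0,0],0.36],[[0,0,0],[0,0,0],0.36],[[0,0,0],[0,0,0],0.36]]}}

```text
time_s: 10.38
eef_pos: [652.3, -272.9, 231.4]
orientation: [3.142, -0.002, 2.956]
force: [-0.4, 0.4, -0.1]
finger_gap: 60.2
grasp_force: 0.0
```

Run:
```python
from h import *
import pickle
t=T(); im=ctrl.get_image('wrist'); cv2.imwrite('pics/w5.png',im); pickle.dump(t,open('w5.pkl','wb'))
print(t[:3,3],ctrl.state()['orientation'])
top=ctrl.get_image('top'); cv2.imwrite('pics/top1.png',top)
print(onplane(cam('top'),(372,132),0))
a=cv2.resize(im[20:290,100:470],None,fx=1.5,fy=1.5); b=cv2.resize(top[140:275,280:495],None,fx=1.9,fy=1.9)
H=max(a.shape[0],b.shape[0]); w=a.shape[1]; o=np.zeros((a.shape[0]+0,800,3),np.uint8); o[:,:w]=a; k=800-w; o[:b.shape[0],w:]=b[:,-k:]
cv2.imwrite('pics/c5.png',o)
```

```text
[ 652.25104811 -272.85117159  231.37249588] [ 3.14105281e+00 -1.13786715e-03  2.95659366e+00]
[ 7.76510560e+02 -1.72128743e+02 -2.27373675e-13]
```

View pics/c5.png

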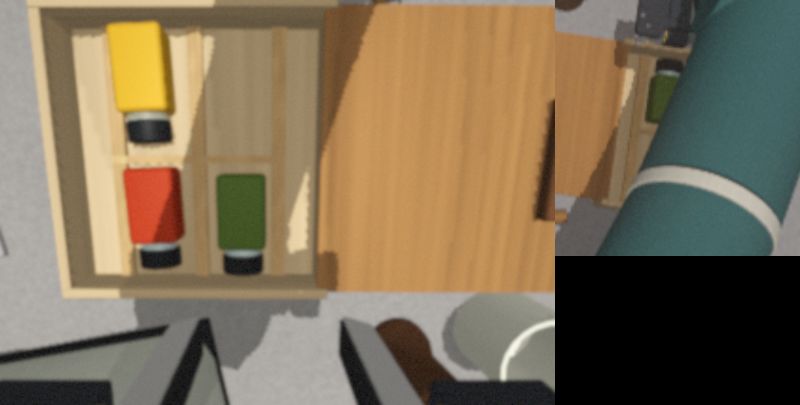

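The box holds yellow (140,68), red (153,205) and green (241,212), so three full jars. Yellow looks raised or shifted. The back-right place (+y, −x) is empty. I take a second view for heights.

Request:
{"api": "play_rows", "payload": {"moves": [[[0.8,-0.5,0],[0,0,0],0.36],[[0.8,-0.5,0],[0,0,0],0.36],[[0.8,-0.5,0],[0,0,0],0.36],[[0.8,-0.5,0],[0,0,0],0.36],[[0,0,0],[0,0,0],0.36],[[0,0,0],[0,0,0],0.36]]}}

```text
time_s: 10.98
eef_pos: [582.0, -299.3, 232.9]
orientation: [3.141, 0.001, 2.957]
force: [0.1, 0.3, -0.6]
finger_gap: 60.1
grasp_force: 0.0
```

```bash
cat >> h.py <<'E'
RNG={'Y':((20,120,90),(34,255,255)),'R':((0,150,110),(9,255,255)),'G':((35,80,30),(75,255,200))}
def quad(im,k):
    h=cv2.cvtColor(im,cv2.COLOR_BGR2HSV); m=cv2.inRange(h,*[np.array(v,np.uint8) for v in RNG[k]]); m[265:]=0
    m=cv2.morphologyEx(m,cv2.MORPH_OPEN,np.ones((3,3)))
    cs,_=cv2.findContours(m,0,2); c=max(cs,key=cv2.contourArea)
    q=cv2.boxPoints(cv2.minAreaRect(c)); ap=cv2.approxPolyDP(c,.04*cv2.arcLength(c,True),True)[:,0]
    return cv2.contourArea(c),ap
E
python3 - <<'E'
from h import *
import pickle
np.set_printoptions(precision=1,suppress=True)
t=T(); im=ctrl.get_image('wrist'); cv2.imwrite('pics/w6.png',im); pickle.dump(t,open('w6.pkl','wb'))
i5=cv2.imread('pics/w5.png')
for k in 'YRG': print(k,quad(i5,k)[0],quad(i5,k)[1].tolist(),quad(im,k)[0],quad(im,k)[1].tolist())
a=cv2.resize(i5[0:220,120:300],None,fx=2.2,fy=2.2); b=cv2.resize(im[0:220,120:300],None,fx=2.2,fy=2.2)
cv2.imwrite('pics/c6.png',np.hstack([a,b]))
E
```

```text
Y 2214.0 [[172, 36], [177, 92], [215, 94], [205, 35]] 1739.0 [[210, 98], [214, 149], [246, 148], [243, 99]]
R 1480.0 [[184, 133], [188, 181], [217, 180], [215, 132]] 1302.5 [[220, 184], [221, 228], [249, 229], [247, 185]]
G 1405.0 [[245, 138], [247, 184], [274, 185], [275, 138]] 1304.0 [[279, 185], [278, 232], [303, 233], [305, 188]]
```

View pics/c6.png

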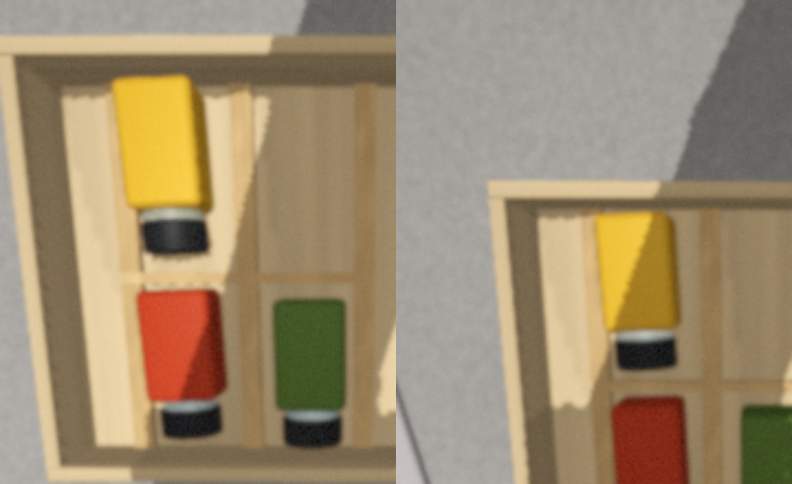

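Yellow's top-face left corners are at (113,80) and (128,208) in the left crop, and at (201,214) and (212,330) in the right crop. It lies in its place with the cap towards +x. I triangulate the edges.

Run:
```python
from h import *
import pickle
np.set_printoptions(precision=1,suppress=True)
c5=cam('wrist',pickle.load(open('w5.pkl','rb'))); c6=cam('wrist',pickle.load(open('w6.pkl','rb')))
s=lambda x,y:(x/2.2+120,y/2.2)
yaw=-.182; u=np.array([np.cos(yaw),np.sin(yaw)]); v=np.array([-u[1],u[0]]); o=np.array([559.8,-318.2])
F=dict(Ytl=(s(113,80),s(201,214)),Ytr=(s(188,76),s(272,213)),Ybl=(s(128,208),s(212,330)),
Rtl=((184,133),(220,184)),Rbl=((188,181),(221,228)),Gtl=((245,138),(279,185)),Gtr=((275,138),(305,188)),Gbr=((274,185),(303,233)),wallTL=(s(2,42),s(487-396,183)))
for k,(p,q) in F.items():
    P,e=tri(c5,p,c6,q); d=P[:2]-o; print(k,P,round(e,1),'box',d@u,d@v)
```

```text
Ytl [ 460.1 -358.6   47.1] 1.2 box -90.73384930926561 -57.8191615641846
Ytr [ 466.8 -321.2   51. ] 0.3 box -90.93363789164984 -19.73961804323924
Ybl [ 519.6 -367.5   46.5] 1.5 box -30.661862478657522 -55.729825362401215
Rtl [ 562.  -374.7   38.9] 1.4 box 12.40789748152826 -55.1749558974491
Rbl [ 620.6 -387.6   34.7] 0.3 box 72.40067728304018 -57.28570251013322
Gtl [ 580.8 -303.6   23.3] 5.1 box 17.982222721477484 18.168407273836163
Gtr [ 588.7 -268.4   29.3] 0.1 box 19.379628997907275 54.205400859538514
Gbr [ 644.8 -280.8   41.9] 1.2 box 76.80919171176835 52.206548297840804
wallTL [ 434.7 -408.6   49.4] 2.2 box -106.6376564360876 -111.58874682766876
```

All three sit in their places: yellow at (−62,−37), red at (40,−36), green at (40,35), with yellow's top at 47–51 mm (expected 48). The red and green masks are in shadow and read low. Green goes first, to the lower left bay.

```bash
cat >> h.py <<'E'
BO=np.array([559.8,-318.2,0]); BY=-.182; RY=.061; TO={'L':np.array([485.5,253,35]),'H':np.array([580,258.7,95])}
def box(x,y,z): return goal(BO+R.from_euler('z',BY).apply([x,y,z]),BY)
def tier(w,x,y,z): return goal(TO[w]+(R.from_euler('z',RY)*R.from_euler('y',-np.radians(20))).apply([x,y,z]),RY,np.radians(20))
def plan(A,*Gs):
    for G in Gs: print(rows(A,G),np.round(G[:3,3],0)); A=G
def where(w):  # current TCP in tier/box coords
    A=T(); G=tier(w,0,0,0) if w in'LH' else box(0,0,0)
    d=(np.linalg.inv(G)@A)[:3,3]*[-1,1,-1]; r=(R.from_matrix(G[:3,:3].T@A[:3,:3])).as_rotvec(); return np.round(d,1),np.round(r,3)
E
python3 - <<'E'
from h import *
plan(T(),box(40,35,110),box(40,35,31))
plan(box(40,35,31),box(40,35,170),goal([560,60,260],0,.17),tier('L',36,76,110),tier('L',36,76,24))
plan(tier('L',36,76,24))
E
```

```text
(7, [-0.15, 0.08, 0.88], [0.0, 0.0, -0.0]) [ 605. -291.  110.]
(5, [0.0, 0.0, 0.79], [0.0, -0.0, 0.0]) [ 605. -291.   31.]
(8, [0.0, 0.0, -0.87], [0.0, -0.0, 0.0]) [ 605. -291.  170.]
(19, [0.19, 0.91, -0.25], [-0.01, -0.07, -0.08]) [560.  60. 260.]
(15, [0.33, 0.9, 0.29], [-0.01, -0.1, -0.03]) [477. 329. 151.]
(5, [0.0, 0.0, 0.86], [0.0, -0.0, -0.0]) [506. 330.  70.]
```

Request:
{"api": "play_rows", "payload": {"moves": [[[-0.15,0.08,0.88],[0,0,0],0.36],[[-0.15,0.08,0.88],[0,0,0],0.36],[[-0.15,0.08,0.88],[0,0,0],0.36],[[-0.15,0.08,0.88],[0,0,0],0.36],[[-0.15,0.08,0.88],[0,0,0],0.36],[[-0.15,0.08,0.88],[0,0,0],0.36],[[-0.15,0.08,0.88],[0,0,0],0.36],[[0,0,0.79],[0,0,0],0.36],[[0,0,0.79],[0,0,0],0.36],[[0,0,0.79],[0,0,0],0.36]]}}

```text
time_s: 11.87
eef_pos: [605.9, -291.5, 60.6]
orientation: [3.141, -0.0, 2.958]
force: [0.6, 0.0, -0.6]
finger_gap: 60.0
grasp_force: 0.0
```

Request:
{"api": "play_rows", "payload": {"moves": [[[0,0,0.6],[0,0,0],0.36],[[0,0,0.5],[0,0,0],0.36],[[0,0,0.4],[0,0,0],0.36],[[0,0,0],[0,0,0],0.36],[[0,0,0],[0,0,0],0.8],[[0,0,0],[0,0,0],0.8],[[0,0,0],[0,0,0],0.8],[[0,0,0],[0,0,0],0.8],[[0,0,0],[0,0,0],0.8]], "grip_force": 25}}

```text
time_s: 12.62
eef_pos: [605.4, -293.0, 32.5]
orientation: [3.142, 0.001, 2.957]
force: [-1.1, 3.1, 6.5]
finger_gap: 39.6
grasp_force: 24.9
```

Gripped at 39.6 mm. Lift and carry.

Request:
{"api": "play_rows", "payload": {"moves": [[[0,0,-0.5],[0,0,0],0.8],[[0,0,-0.87],[0,0,0],0.8],[[0,0,-0.87],[0,0,0],0.8],[[0,0,-0.87],[0,0,0],0.8],[[0,0,-0.87],[0,0,0],0.8],[[0,0,-0.87],[0,0,0],0.8],[[0,0,-0.87],[0,0,0],0.8],[[0,0,-0.87],[0,0,0],0.8],[[0,0,-0.37],[0,0,0],0.8]], "grip_force": 40}}

```text
time_s: 13.37
eef_pos: [605.4, -293.6, 173.9]
orientation: [-3.141, 0.003, 2.956]
force: [-0.8, -0.3, -1.3]
finger_gap: 40.1
grasp_force: 40.0
```

Request:
{"api": "play_rows", "payload": {"moves": [[[0.19,0.91,-0.25],[-0.01,-0.07,-0.08],0.8],[[0.19,0.91,-0.25],[-0.01,-0.07,-0.08],0.8],[[0.19,0.91,-0.25],[-0.01,-0.07,-0.08],0.8],[[0.19,0.91,-0.25],[-0.01,-0.07,-0.08],0.8],[[0.19,0.91,-0.25],[-0.01,-0.07,-0.08],0.8],[[0.19,0.91,-0.25],[-0.01,-0.07,-0.08],0.8],[[0.19,0.91,-0.25],[-0.01,-0.07,-0.08],0.8],[[0.19,0.91,-0.25],[-0.01,-0.07,-0.08],0.8],[[0.19,0.91,-0.25],[-0.01,-0.07,-0.08],0.8],[[0.19,0.91,-0.25],[-0.01,-0.07,-0.08],0.8],[[0.19,0.91,-0.25],[-0.01,-0.07,-0.08],0.8],[[0.19,0.91,-0.25],[-0.01,-0.07,-0.08],0.8]]}}

```text
time_s: 14.37
eef_pos: [585.3, -69.8, 229.9]
orientation: [3.133, 0.102, 3.072]
force: [0.7, -0.7, -1.2]
finger_gap: 39.7
grasp_force: 40.0
```

Request:
{"api": "play_rows", "payload": {"moves": [[[0.19,0.91,-0.25],[-0.01,-0.07,-0.08],0.8],[[0.19,0.91,-0.25],[-0.01,-0.07,-0.08],0.8],[[0.19,0.91,-0.25],[-0.01,-0.07,-0.08],0.8],[[0.19,0.91,-0.25],[-0.01,-0.07,-0.08],0.8],[[0.19,0.91,-0.25],[-0.01,-0.07,-0.08],0.8],[[0.19,0.91,-0.25],[-0.01,-0.07,-0.08],0.8],[[0.19,0.91,-0.25],[-0.01,-0.07,-0.08],0.8],[[0,0,0],[0,0,0],0.8],[[0,0,0],[0,0,0],0.8]]}}

```text
time_s: 15.12
eef_pos: [559.8, 58.3, 262.4]
orientation: [3.133, 0.161, 3.14]
force: [0.9, -0.1, -2.0]
finger_gap: 39.6
grasp_force: 40.0
```

Run:
```python
from h import *
plan(T(),tier('L',36,76,110))
```

```text
(15, [0.34, 0.91, 0.3], [-0.0, -0.1, -0.03]) [477. 329. 151.]
```

Request:
{"api": "play_rows", "payload": {"moves": [[[0.34,0.91,0.3],[0,-0.1,-0.03],0.8],[[0.34,0.91,0.3],[0,-0.1,-0.03],0.8],[[0.34,0.91,0.3],[0,-0.1,-0.03],0.8],[[0.34,0.91,0.3],[0,-0.1,-0.03],0.8],[[0.34,0.91,0.3],[0,-0.1,-0.03],0.8],[[0.34,0.91,0.3],[0,-0.1,-0.03],0.8],[[0.34,0.91,0.3],[0,-0.1,-0.03],0.8],[[0.34,0.91,0.3],[0,-0.1,-0.03],0.8],[[0.34,0.91,0.3],[0,-0.1,-0.03],0.8],[[0.34,0.91,0.3],[0,-0.1,-0.03],0.8],[[0.34,0.91,0.3],[0,-0.1,-0.03],0.8],[[0.34,0.91,0.3],[0,-0.1,-0.03],0.8]]}}

```text
time_s: 16.12
eef_pos: [493.3, 274.9, 174.1]
orientation: [-3.139, 0.305, -3.102]
force: [0.5, 0.5, -1.7]
finger_gap: 39.8
grasp_force: 40.0
```

Request:
{"api": "play_rows", "payload": {"moves": [[[0.34,0.91,0.3],[0,-0.1,-0.03],0.8],[[0.34,0.91,0.3],[0,-0.1,-0.03],0.8],[[0.34,0.91,0.3],[0,-0.1,-0.03],0.8],[[0,0,0],[0,0,0],0.8],[[0,0,0],[0,0,0],0.8]]}}

```text
time_s: 16.53
eef_pos: [476.8, 328.8, 150.2]
orientation: [-3.134, 0.34, -3.088]
force: [0.2, -1.0, -0.5]
finger_gap: 40.2
grasp_force: 40.0
```

Run:
```python
from h import *
print(where('L'))
plan(T(),tier('L',36,76,40),tier('L',36,76,26))
```

```text
(array([ 35.6,  76.2, 109.7]), array([0.01 , 0.009, 0.007]))
(4, [-0.01, 0.0, 0.87], [-0.02, -0.02, -0.01]) [501. 330.  85.]
(1, [0.0, -0.0, 0.7], [0.0, -0.0, -0.0]) [506. 330.  72.]
```

Request:
{"api": "play_rows", "payload": {"moves": [[[0,0,0.87],[-0.02,-0.02,-0.01],0.8],[[0,0,0.87],[-0.02,-0.02,-0.01],0.8],[[0,0,0.87],[-0.02,-0.02,-0.01],0.8],[[0,0,0.87],[-0.02,-0.02,-0.01],0.8],[[0,0,0.4],[0,0,0],0.8],[[0,0,0.2],[0,0,0],0.8],[[0,0,0],[0,0,0],0.8]]}}

```text
time_s: 17.12
eef_pos: [503.9, 327.9, 72.8]
orientation: [-3.14, 0.347, -3.086]
force: [-7.9, -1.4, -5.6]
finger_gap: 39.5
grasp_force: 40.0
```

Request:
{"api": "play_rows", "payload": {"moves": [[[0.1,0,0],[0,0,0],0.8],[[0.1,0,0],[0,0,0],0.8],[[0.05,0,0],[0,0,0],0.8]]}}

```text
time_s: 17.37
eef_pos: [500.3, 329.4, 72.8]
orientation: [3.139, 0.351, -3.085]
force: [0.3, -0.0, -1.1]
finger_gap: 39.6
grasp_force: 40.0
```

Request:
{"api": "play_rows", "payload": {"moves": [[[0.05,0,0],[0,0,0],0.8],[[0.05,0,0],[0,0,0],0.8],[[0,0,0],[0,0,0],0.8]]}}

```text
time_s: 17.62
eef_pos: [497.9, 330.1, 71.9]
orientation: [3.139, 0.351, -3.084]
force: [0.5, 0.0, -2.0]
finger_gap: 39.7
grasp_force: 40.0
```

Run:
```python
from h import *
print(where('L'),ctrl.state()['force'])
```

```text
(array([28.7, 76.2, 28.9]), array([-0.001, -0.002,  0.003])) [ 0.46494447  0.00683681 -2.00209973]
```

Request:
{"api": "play_rows", "payload": {"moves": [[[0.05,0,0.05],[0,0,0],0.8],[[0.05,0,0.05],[0,0,0],0.8],[[0.05,0,0],[0,0,0],0.8],[[0,0,0],[0,0,0],0.8]]}}

```text
time_s: 17.95
eef_pos: [497.0, 330.3, 70.0]
orientation: [3.138, 0.353, -3.085]
force: [1.0, -2.3, 11.2]
finger_gap: 39.6
grasp_force: 40.0
```

Request:
{"api": "play_rows", "payload": {"moves": [[[0.05,0,0.05],[0,0,0],0.8],[[0.05,0,0.0],[0,0,0],0.8],[[0,0,0],[0,0,0],0.8]]}}

```text
time_s: 18.2
eef_pos: [496.8, 330.5, 69.6]
orientation: [3.137, 0.355, -3.086]
force: [3.1, -4.5, 24.2]
finger_gap: 40.0
grasp_force: 40.0
```

Run:
```python
from h import *
s=ctrl.state();print(where('L'),s['force'],s['moment'])
im=ctrl.get_image('wrist'); cv2.imwrite('pics/w7.png',im); sc=ctrl.get_image('scene'); cv2.imwrite('pics/sc7.png',sc)
a=cv2.resize(im[150:410,200:360],None,fx=2.2,fy=2.2); b=cv2.resize(sc[150:250,260:395],None,fx=3.2,fy=3.2)
o=np.zeros((572,352+432,3),np.uint8); o[:,:352]=a[:572]; o[:320,352:]=b; cv2.imwrite('pics/c7.png',o)
```

```text
(array([26.8, 76.7, 27. ]), array([-0.003, -0.006,  0.005])) [ 3.11520541 -4.5253846  24.21894952] [-1.07261013 -2.13406019 -0.40841657]
```

View pics/c7.png

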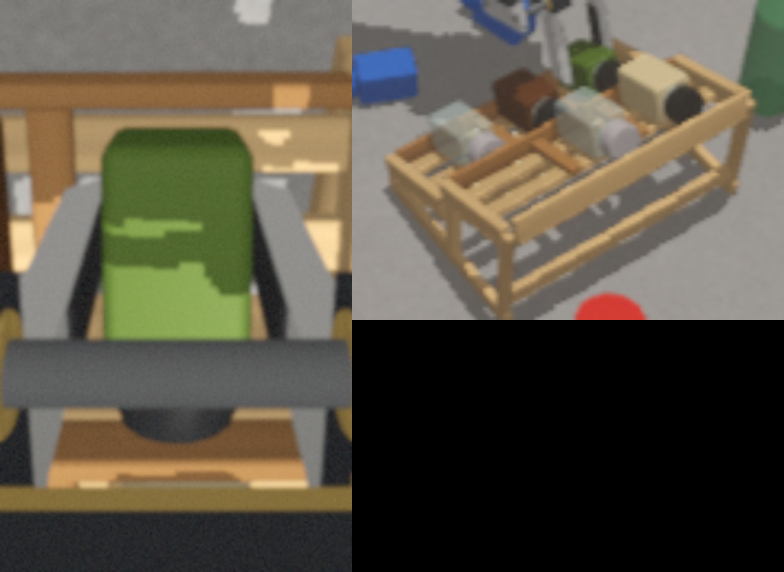

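The wrist crop shows green in its bay between the strip and the cheek. Its foot edge at row 130 is still uphill of the lip (rows 75–110). The jar stands on the slats, so I relieve the pressure and slide it down to the lip.

```bash
cat >> h.py <<'E'
def footx(w,px,zt):   # tier x where the wrist ray of pixel meets tier plane z=zt
    G=tier(w,0,0,0); o,v=ray(cam('wrist'),px); Gi=np.linalg.inv(G)
    o=(Gi@np.r_[o,1])[:3]*[-1,1,-1]; v=Gi[:3,:3]@v*[-1,1,-1]; return np.round(o+v*(zt-o[2])/v[2],1)
E
python3 - <<'E'
from h import *
print(footx('L',(281,209),42),footx('L',(281,150+110/2.2),14),footx('L',(281,150+75/2.2),14))
E
```

```text
[-5.  76.6 42. ] [-3.  76.7 14. ] [-13.4  76.8  14. ]
```

Request:
{"api": "play_rows", "payload": {"moves": [[[0.05,0,-0.05],[0,0,0],0.8],[[0.05,0,-0.05],[0,0,0],0.8],[[0.05,0,0],[0,0,0],0.8],[[0,0,0],[0,0,0],0.8]]}}

```text
time_s: 18.63
eef_pos: [490.7, 329.7, 68.1]
orientation: [3.139, 0.351, -3.084]
force: [1.1, 1.2, -0.3]
finger_gap: 39.7
grasp_force: 40.0
```

Run:
```python
from h import *
print(where('L'))
old=cv2.imread('pics/w7.png'); im=ctrl.get_image('wrist'); cv2.imwrite('pics/w8.png',im)
for i in(old,im):
    h=cv2.cvtColor(i,cv2.COLOR_BGR2HSV); col=h[150:310,276:290].astype(int).mean(1)
    print([(150+r,*c.astype(int)) for r,c in enumerate(col) if 28<=r<=75][::2])
```

```text
(array([20.6, 76.3, 27.7]), array([-0.001, -0.002,  0.003]))
[(178, np.int64(20), np.int64(9), np.int64(125)), (180, np.int64(17), np.int64(11), np.int64(125)), (182, np.int64(13), np.int64(58), np.int64(118)), (184, np.int64(14), np.int64(140), np.int64(115)), (186, np.int64(15), np.int64(142), np.int64(118)), (188, np.int64(15), np.int64(143), np.int64(132)), (190, np.int64(15), np.int64(139), np.int64(145)), (192, np.int64(15), np.int64(141), np.int64(144)), (194, np.int64(15), np.int64(141), np.int64(143)), (196, np.int64(15), np.int64(142), np.int64(141)), (198, np.int64(14), np.int64(125), np.int64(132)), (200, np.int64(14), np.int64(46), np.int64(121)), (202, np.int64(17), np.int64(90), np.int64(142)), (204, np.int64(17), np.int64(104), np.int64(166)), (206, np.int64(18), np.int64(106), np.int64(168)), (208, np.int64(25), np.int64(116), np.int64(100)), (210, np.int64(42), np.int64(145), np.int64(73)), (212, np.int64(41), np.int64(151), np.int64(72)), (214, np.int64(41), np.int64(143), np.int64(75)), (216, np.int64(41), np.int64(143), np.int64(84)), (218, np.int64(41), np.int64
[... 684 characters left out ...]
p.int64(15), np.int64(142), np.int64(136)), (200, np.int64(15), np.int64(142), np.int64(143)), (202, np.int64(15), np.int64(143), np.int64(142)), (204, np.int64(15), np.int64(144), np.int64(140)), (206, np.int64(14), np.int64(141), np.int64(138)), (208, np.int64(18), np.int64(142), np.int64(107)), (210, np.int64(39), np.int64(146), np.int64(71)), (212, np.int64(42), np.int64(143), np.int64(73)), (214, np.int64(41), np.int64(145), np.int64(74)), (216, np.int64(41), np.int64(148), np.int64(83)), (218, np.int64(41), np.int64(145), np.int64(93)), (220, np.int64(41), np.int64(139), np.int64(98)), (222, np.int64(41), np.int64(137), np.int64(104)), (224, np.int64(41), np.int64(140), np.int64(105))]
```

Request:
{"api": "play_rows", "payload": {"moves": [[[0.05,0,0],[0,0,0],0.8],[[0.05,0,0],[0,0,0],0.8],[[0,0,0],[0,0,0],0.8]]}}

```text
time_s: 18.93
eef_pos: [490.4, 329.7, 68.2]
orientation: [3.138, 0.353, -3.085]
force: [11.3, 0.6, -0.7]
finger_gap: 39.5
grasp_force: 40.0
```

Request:
{"api": "play_rows", "payload": {"moves": [[[0.05,0,0],[0,0,0],0.8],[[0,0,0],[0,0,0],0.8]]}}

```text
time_s: 19.1
eef_pos: [490.3, 329.7, 68.2]
orientation: [3.138, 0.354, -3.085]
force: [16.8, 0.3, -0.7]
finger_gap: 40.0
grasp_force: 40.0
```

Request:
{"api": "play_rows", "payload": {"moves": [[[-0.07,0,0.05],[0,0,0],0.8],[[0,0,0.05],[0,0,0],0.8],[[0,0,0],[0,0,0],0.8]]}}

```text
time_s: 19.35
eef_pos: [491.2, 329.9, 66.8]
orientation: [3.138, 0.353, -3.085]
force: [1.6, -4.0, 18.2]
finger_gap: 39.8
grasp_force: 40.0
```

Request:
{"api": "play_rows", "payload": {"moves": [[[0,0,0],[0,0,0],0.5],[[0,0,0],[0,0,0],0.36],[[0,0,0],[0,0,0],0.36],[[0,0,0],[0,0,0],0.36]]}}

```text
time_s: 19.68
eef_pos: [489.6, 329.6, 65.4]
orientation: [3.14, 0.35, -3.084]
force: [-0.1, 0.7, -0.3]
finger_gap: 59.7
grasp_force: 0.0
```

Run:
```python
from h import *
print(where('L'),ctrl.state()['force'],ctrl.state()['finger_gap'])
im=ctrl.get_image('wrist'); cv2.imwrite('pics/w9.png',im)
h=cv2.cvtColor(im,cv2.COLOR_BGR2HSV); col=h[150:310,276:290].astype(int).mean(1).astype(int)
print([(150+r,*map(int,c)) for r,c in enumerate(col) if 34<=r<=75][::3])
```

```text
(array([18.6, 76.2, 25.5]), array([-0.001, -0.001,  0.003])) [-0.14752544  0.66920556 -0.34483309] 59.69749651712637
[(184, 17, 11, 121), (187, 17, 12, 121), (190, 20, 12, 122), (193, 15, 17, 121), (196, 14, 137, 111), (199, 14, 139, 114), (202, 14, 141, 150), (205, 15, 141, 151), (208, 15, 144, 138), (211, 15, 145, 127), (214, 40, 145, 73), (217, 42, 147, 73), (220, 41, 146, 74), (223, 41, 143, 76)]
```

Green is seated: the foot meets the lip at row 212 with no slat showing between. Next I carry empty1 (lower tier, −76) to the box.

```bash
sed -i 's/^BO=np.array(\[559.8,-318.2,0\])/BO=np.array([562.3,-318.7,0])/' h.py
python3 - <<'E'
from h import *
plan(T(),tier('L',20,76.2,110),tier('L',31,-74,110),tier('L',31,-74,24))
plan(tier('L',31,-74,24),tier('L',31,-74,120),goal([575,-30,240],-.06,.17),box(42,35,150),box(42,35,40))
E
```

```text
(5, [-0.01, 0.0, -0.84], [0.0, 0.0, -0.0]) [462. 328. 145.]
(9, [-0.06, -0.83, 0.0], [0.0, -0.0, -0.0]) [482. 179. 149.]
(5, [0.0, -0.0, 0.86], [0.0, -0.0, -0.0]) [511. 180.  68.]
(6, [-0.0, 0.0, -0.8], [0.0, -0.0, -0.0]) [478. 178. 158.]
(12, [-0.48, -0.87, -0.22], [0.02, 0.12, 0.08]) [575. -30. 240.]
(15, [-0.19, -0.85, 0.32], [0.01, 0.09, 0.07]) [ 610. -292.  150.]
(7, [-0.0, -0.0, 0.79], [0.0, -0.0, 0.0]) [ 610. -292.   40.]
```

Request:
{"api": "play_rows", "payload": {"moves": [[[0,0,-0.84],[0,0,0],0.36],[[0,0,-0.84],[0,0,0],0.36],[[0,0,-0.84],[0,0,0],0.36],[[0,0,-0.84],[0,0,0],0.36],[[0,0,-0.84],[0,0,0],0.36]]}}

```text
time_s: 20.15
eef_pos: [460.7, 327.7, 145.1]
orientation: [3.14, 0.35, -3.084]
force: [0.2, -0.6, 0.8]
finger_gap: 60.1
grasp_force: 0.0
```

Request:
{"api": "play_rows", "payload": {"moves": [[[-0.06,-0.83,0],[0,0,0],0.36],[[-0.06,-0.83,0],[0,0,0],0.36],[[-0.06,-0.83,0],[0,0,0],0.36],[[-0.06,-0.83,0],[0,0,0],0.36],[[-0.06,-0.83,0],[0,0,0],0.36],[[-0.06,-0.83,0],[0,0,0],0.36],[[-0.06,-0.83,0],[0,0,0],0.36],[[-0.06,-0.83,0],[0,0,0],0.36],[[-0.06,-0.83,0],[0,0,0],0.36],[[0,0,0],[0,0,0],0.36],[[0,0,0],[0,0,0],0.36]]}}

```text
time_s: 21.07
eef_pos: [480.0, 178.7, 148.0]
orientation: [3.139, 0.35, -3.086]
force: [0.1, 0.4, 0.4]
finger_gap: 60.1
grasp_force: 0.0
```

Run:
```python
from h import *
print(where('L'))
im=ctrl.get_image('wrist'); cv2.imwrite('pics/w10.png',im)
c=cam('wrist')
print('steel cap/e1 body predicted px',[np.round(proj(c,tier('L',x,y,40)[:3,3])) for x,y in((0,-95),(0,-55),(60,-95))])
g=cv2.cvtColor(im,cv2.COLOR_BGR2HSV)
r=int(proj(c,tier('L',8,-75,40)[:3,3])[1]); print(r,[(x,*map(int,g[r,x])) for x in range(220,345,4)])
plan(T(),tier('L',31,-74,24))
```

```text
(array([ 29.3, -73.9, 109.6]), array([-0.001, -0.001,  0.005]))
steel cap/e1 body predicted px [array([254., 185.]), array([302., 184.]), array([256., 251.])]
193 [(220, 18, 106, 169), (224, 19, 94, 233), (228, 19, 93, 232), (232, 19, 94, 233), (236, 19, 91, 231), (240, 19, 94, 229), (244, 19, 95, 229), (248, 19, 93, 231), (252, 19, 91, 230), (256, 18, 83, 172), (260, 30, 21, 197), (264, 30, 20, 203), (268, 26, 20, 208), (272, 30, 20, 207), (276, 30, 21, 208), (280, 30, 18, 211), (284, 28, 19, 212), (288, 28, 20, 215), (292, 30, 18, 216), (296, 30, 20, 218), (300, 23, 31, 237), (304, 19, 83, 224), (308, 19, 95, 230), (312, 16, 144, 188), (316, 16, 134, 203), (320, 17, 140, 204), (324, 17, 124, 199), (328, 19, 93, 237), (332, 19, 91, 235), (336, 18, 111, 163), (340, 15, 113, 111), (344, 13, 214, 44)]
(5, [-0.02, -0.01, 0.86], [0.0, 0.0, -0.01]) [511. 180.  68.]
```

empty1 is present and centred between the fingers (columns 257–301). Descend and grip.

Request:
{"api": "play_rows", "payload": {"moves": [[[-0.02,0,0.86],[0,0,0],0.36],[[-0.02,0,0.86],[0,0,0],0.36],[[-0.02,0,0.86],[0,0,0],0.36],[[-0.02,0,0.86],[0,0,0],0.36],[[-0.02,0,0.5],[0,0,0],0.36],[[0,0,0.25],[0,0,0],0.36],[[0,0,0],[0,0,0],0.36],[[0,0,0],[0,0,0],0.8],[[0,0,0],[0,0,0],0.8],[[0,0,0],[0,0,0],0.8],[[0,0,0],[0,0,0],0.8],[[0,0,0],[0,0,0],0.8]], "grip_force": 25}}

```text
time_s: 22.12
eef_pos: [510.7, 181.4, 70.7]
orientation: [3.139, 0.351, -3.084]
force: [-4.0, 0.4, 9.5]
finger_gap: 39.6
grasp_force: 25.0
```

Request:
{"api": "play_rows", "payload": {"moves": [[[-0.1,0,-0.4],[0,0,0],0.8],[[0,0,-0.8],[0,0,0],0.8],[[0,0,-0.8],[0,0,0],0.8],[[0,0,-0.8],[0,0,0],0.8],[[0,0,-0.8],[0,0,0],0.8],[[0,0,-0.8],[0,0,0],0.8],[[0,0,-0.4],[0,0,0],0.8]], "grip_force": 40}}

```text
time_s: 22.7
eef_pos: [479.5, 179.4, 163.0]
orientation: [3.138, 0.352, -3.085]
force: [0.5, 1.1, -1.5]
finger_gap: 39.4
grasp_force: 40.0
```

Request:
{"api": "play_rows", "payload": {"moves": [[[-0.48,-0.87,-0.22],[0.02,0.12,0.08],0.8],[[-0.48,-0.87,-0.22],[0.02,0.12,0.08],0.8],[[-0.48,-0.87,-0.22],[0.02,0.12,0.08],0.8],[[-0.48,-0.87,-0.22],[0.02,0.12,0.08],0.8],[[-0.48,-0.87,-0.22],[0.02,0.12,0.08],0.8],[[-0.48,-0.87,-0.22],[0.02,0.12,0.08],0.8],[[-0.48,-0.87,-0.22],[0.02,0.12,0.08],0.8],[[-0.48,-0.87,-0.22],[0.02,0.12,0.08],0.8],[[-0.48,-0.87,-0.22],[0.02,0.12,0.08],0.8],[[-0.48,-0.87,-0.22],[0.02,0.12,0.08],0.8],[[-0.48,-0.87,-0.22],[0.02,0.12,0.08],0.8],[[-0.48,-0.87,-0.22],[0.02,0.12,0.08],0.8]]}}

```text
time_s: 23.7
eef_pos: [577.2, -30.4, 241.9]
orientation: [3.137, 0.176, 3.08]
force: [0.1, 1.1, -0.3]
finger_gap: 39.7
grasp_force: 40.0
```

Run:
```python
from h import *
plan(T(),box(40,35,150),box(40,35,45))
im=ctrl.get_image('wrist'); cv2.imwrite('pics/w11.png',im)
```

```text
(15, [-0.17, -0.85, 0.32], [0.01, 0.1, 0.07]) [ 608. -292.  150.]
(6, [-0.0, -0.0, 0.87], [0.0, -0.0, 0.0]) [ 608. -292.   45.]
```

Request:
{"api": "play_rows", "payload": {"moves": [[[-0.17,-0.85,0.32],[0.01,0.1,0.07],0.8],[[-0.17,-0.85,0.32],[0.01,0.1,0.07],0.8],[[-0.17,-0.85,0.32],[0.01,0.1,0.07],0.8],[[-0.17,-0.85,0.32],[0.01,0.1,0.07],0.8],[[-0.17,-0.85,0.32],[0.01,0.1,0.07],0.8],[[-0.17,-0.85,0.32],[0.01,0.1,0.07],0.8],[[-0.17,-0.85,0.32],[0.01,0.1,0.07],0.8],[[-0.17,-0.85,0.32],[0.01,0.1,0.07],0.8],[[-0.17,-0.85,0.32],[0.01,0.1,0.07],0.8],[[-0.17,-0.85,0.32],[0.01,0.1,0.07],0.8],[[-0.17,-0.85,0.32],[0.01,0.1,0.07],0.8],[[-0.17,-0.85,0.32],[0.01,0.1,0.07],0.8]]}}

```text
time_s: 24.75
eef_pos: [604.0, -237.8, 168.6]
orientation: [3.141, 0.032, 2.979]
force: [0.9, -0.0, -0.9]
finger_gap: 39.5
grasp_force: 40.0
```

Request:
{"api": "play_rows", "payload": {"moves": [[[-0.17,-0.85,0.32],[0.01,0.1,0.07],0.8],[[-0.17,-0.85,0.32],[0.01,0.1,0.07],0.8],[[-0.17,-0.85,0.32],[0.01,0.1,0.07],0.8],[[0,0,0],[0,0,0],0.8],[[0,0,0],[0,0,0],0.8]]}}

```text
time_s: 25.17
eef_pos: [605.4, -289.9, 149.4]
orientation: [-3.139, -0.004, 2.953]
force: [-0.1, 0.6, -0.5]
finger_gap: 39.6
grasp_force: 40.0
```

Run:
```python
from h import *
print(where('B'))
plan(T(),box(40,35,45))
```

```text
(array([ 37.1,  36.2, 149.4]), array([0.003, 0.004, 0.006]))
(6, [-0.03, -0.01, 0.87], [-0.0, -0.01, -0.01]) [ 608. -292.   45.]
```

Request:
{"api": "play_rows", "payload": {"moves": [[[-0.02,-0.03,0.87],[0,0,0],0.8],[[-0.02,-0.03,0.87],[0,0,0],0.8],[[-0.02,0,0.87],[0,0,0],0.8],[[0,0,0.87],[0,0,0],0.8],[[0,0,0.87],[0,0,0],0.8],[[0,0,0.8],[0,0,0],0.8],[[0,0,0.2],[0,0,0],0.8],[[0,0,0.1],[0,0,0],0.8],[[0,0,0.1],[0,0,0],0.8],[[0,0,0],[0,0,0],0.8]]}}

```text
time_s: 26.0
eef_pos: [606.9, -290.8, 39.8]
orientation: [-3.139, -0.002, 2.955]
force: [-0.3, -0.4, -0.6]
finger_gap: 39.7
grasp_force: 40.0
```

Request:
{"api": "play_rows", "payload": {"moves": [[[0,0,0.1],[0,0,0],0.8],[[0,0,0.05],[0,0,0],0.8],[[0,0,0],[0,0,0],0.8]]}}

```text
time_s: 26.25
eef_pos: [606.9, -291.0, 36.4]
orientation: [-3.139, -0.002, 2.954]
force: [2.7, 0.1, -0.7]
finger_gap: 39.4
grasp_force: 40.0
```

Request:
{"api": "play_rows", "payload": {"moves": [[[0,0,0.05],[0,0,0],0.8],[[0,0,0.05],[0,0,0],0.8],[[0,0,0],[0,0,0],0.8]]}}

```text
time_s: 26.5
eef_pos: [606.8, -291.1, 34.1]
orientation: [-3.139, -0.002, 2.954]
force: [3.1, -1.6, 0.3]
finger_gap: 39.8
grasp_force: 40.0
```

Request:
{"api": "play_rows", "payload": {"moves": [[[0,0,0.05],[0,0,0],0.8],[[0,0,0],[0,0,0],0.8]]}}

```text
time_s: 26.67
eef_pos: [606.7, -291.1, 33.4]
orientation: [-3.139, -0.002, 2.954]
force: [2.4, -0.4, 4.4]
finger_gap: 39.5
grasp_force: 40.0
```

empty1 is on the floor of the box. Release and go above red.

Request:
{"api": "play_rows", "payload": {"moves": [[[0,0,0],[0,0,0],0.36],[[0,0,0],[0,0,0],0.36],[[0,0,0],[0,0,0],0.36],[[0,0,-0.8],[0,0,0],0.36],[[0,0,-0.8],[0,0,0],0.36],[[0,0,-0.8],[0,0,0],0.36],[[0,0,-0.8],[0,0,0],0.36],[[0,0,-0.8],[0,0,0],0.36],[[0,-0.9,-0.2],[0,0,0],0.36],[[0,-0.9,0],[0,0,0],0.36],[[0,-0.9,0],[0,0,0],0.36],[[0,-0.9,0],[0,0,0],0.36]]}}

```text
time_s: 27.67
eef_pos: [592.9, -362.1, 117.1]
orientation: [-3.139, -0.004, 2.955]
force: [0.8, -0.5, 0.6]
finger_gap: 60.1
grasp_force: 0.0
```

Request:
{"api": "play_rows", "payload": {"moves": [[[0,0,0],[0,0,0],0.36],[[0,0,0],[0,0,0],0.36]]}}

```text
time_s: 27.83
eef_pos: [592.5, -362.4, 116.8]
orientation: [-3.139, -0.004, 2.953]
force: [1.0, 1.2, -0.3]
finger_gap: 60.2
grasp_force: 0.0
```

```bash
cat >> h.py <<'E'
def seen(k,z,w='B'):  # bounds of a colour blob, rays to height z, in box coords
    im=ctrl.get_image('wrist'); c=cam('wrist'); h=cv2.cvtColor(im,cv2.COLOR_BGR2HSV)
    m=cv2.inRange(h,*[np.array(v,np.uint8) for v in RNG[k]]); m[300:]=0
    m=cv2.morphologyEx(m,cv2.MORPH_OPEN,np.ones((3,3))); cs,_=cv2.findContours(m,0,2); b=max(cs,key=cv2.contourArea)
    x,y,W,H=cv2.boundingRect(b); G=np.linalg.inv(box(0,0,0))
    f=lambda px:np.round((G@np.r_[onplane(c,px,z),1])[:2]*[-1,1],1)
    cv2.imwrite('pics/seen_%d.png'%(ctrl.state()['time_s']*100),im)
    return (x,y,W,H),f((x,y)),f((x+W,y+H)),cv2.minAreaRect(b)
E
python3 - <<'E'
from h import *
print(where('B'))
for k in'RY': print(k,seen(k,48))
plan(T(),box(40,-35,31))
E
```

```text
(array([ 37.6, -37.5, 116.8]), array([0.003, 0.004, 0.007]))
R ((259, 183, 46, 69), array([  6.9, -54.8]), array([ 68.9, -15.5]), ((282.236083984375, 217.0551300048828), (67.09224700927734, 45.2591552734375), 88.21009063720703))
Y ((250, 49, 53, 85), array([-94. , -58.6]), array([-32.2, -18.2]), ((276.1778564453125, 90.85792541503906), (83.66191864013672, 51.32881546020508), 88.78113555908203))
(5, [-0.02, 0.01, 0.86], [-0.0, -0.01, -0.01]) [ 595. -360.   31.]
```

Red measures 62 × 39 mm at z 48, centred at (38,−35), and yellow is at (−63,−38). Grip red.

Request:
{"api": "play_rows", "payload": {"moves": [[[0,0.05,0.86],[0,0,0],0.36],[[0,0.05,0.86],[0,0,0],0.36],[[0,0,0.86],[0,0,0],0.36],[[0,0,0.8],[0,0,0],0.36],[[0,0,0.5],[0,0,0],0.36],[[0,0,0.3],[0,0,0],0.36],[[0,0,0],[0,0,0],0.36],[[0,0,0],[0,0,0],0.8],[[0,0,0],[0,0,0],0.8],[[0,0,0],[0,0,0],0.8],[[0,0,0],[0,0,0],0.8],[[0,0,0],[0,0,0],0.8]], "grip_force": 25}}

```text
time_s: 28.93
eef_pos: [593.7, -360.0, 34.5]
orientation: [-3.139, -0.002, 2.954]
force: [-0.7, 0.5, 7.2]
finger_gap: 40.0
grasp_force: 24.9
```

Request:
{"api": "play_rows", "payload": {"moves": [[[0,0,-0.4],[0,0,0],0.8],[[0,0,-0.87],[0,0,0],0.8],[[0,0,-0.87],[0,0,0],0.8],[[0,0,-0.87],[0,0,0],0.8],[[0,0,-0.87],[0,0,0],0.8],[[0,0,-0.87],[0,0,0],0.8],[[0,0,-0.87],[0,0,0],0.8],[[0,0,-0.87],[0,0,0],0.8],[[0,0,-0.4],[0,0,0],0.8]], "grip_force": 40}}

```text
time_s: 29.68
eef_pos: [594.4, -359.8, 174.2]
orientation: [-3.138, -0.001, 2.954]
force: [0.5, 0.2, -0.7]
finger_gap: 40.2
grasp_force: 39.9
```

Run:
```python
from h import *
A=T(); M=goal([570,-60,270],-.05,.17)
plan(A,M,tier('H',38,-76,110),tier('H',38,-76,32))
```

```text
(17, [0.16, 0.87, -0.3], [-0.01, -0.08, -0.07]) [570. -60. 270.]
(14, [0.01, 0.87, 0.22], [-0.02, -0.11, -0.06]) [583. 183. 211.]
(5, [0.0, 0.0, 0.78], [0.0, -0.0, -0.0]) [609. 184. 138.]
```

Request:
{"api": "play_rows", "payload": {"moves": [[[0.16,0.87,-0.3],[-0.01,-0.08,-0.07],0.8],[[0.16,0.87,-0.3],[-0.01,-0.08,-0.07],0.8],[[0.16,0.87,-0.3],[-0.01,-0.08,-0.07],0.8],[[0.16,0.87,-0.3],[-0.01,-0.08,-0.07],0.8],[[0.16,0.87,-0.3],[-0.01,-0.08,-0.07],0.8],[[0.16,0.87,-0.3],[-0.01,-0.08,-0.07],0.8],[[0.16,0.87,-0.3],[-0.01,-0.08,-0.07],0.8],[[0.16,0.87,-0.3],[-0.01,-0.08,-0.07],0.8],[[0.16,0.87,-0.3],[-0.01,-0.08,-0.07],0.8],[[0.16,0.87,-0.3],[-0.01,-0.08,-0.07],0.8],[[0.16,0.87,-0.3],[-0.01,-0.08,-0.07],0.8],[[0.16,0.87,-0.3],[-0.01,-0.08,-0.07],0.8]]}}

```text
time_s: 30.68
eef_pos: [581.2, -146.2, 242.0]
orientation: [3.135, 0.112, 3.055]
force: [-0.2, -0.7, -0.5]
finger_gap: 39.5
grasp_force: 39.9
```

Request:
{"api": "play_rows", "payload": {"moves": [[[0.16,0.87,-0.3],[-0.01,-0.08,-0.07],0.8],[[0.16,0.87,-0.3],[-0.01,-0.08,-0.07],0.8],[[0.16,0.87,-0.3],[-0.01,-0.08,-0.07],0.8],[[0.16,0.87,-0.3],[-0.01,-0.08,-0.07],0.8],[[0.16,0.87,-0.3],[-0.01,-0.08,-0.07],0.8]]}}

```text
time_s: 31.1
eef_pos: [567.4, -58.3, 270.2]
orientation: [3.135, 0.161, 3.098]
force: [0.2, -0.9, -0.9]
finger_gap: 39.5
grasp_force: 39.9
```

Request:
{"api": "play_rows", "payload": {"moves": [[[0.01,0.87,0.22],[-0.02,-0.11,-0.06],0.8],[[0.01,0.87,0.22],[-0.02,-0.11,-0.06],0.8],[[0.01,0.87,0.22],[-0.02,-0.11,-0.06],0.8],[[0.01,0.87,0.22],[-0.02,-0.11,-0.06],0.8],[[0.01,0.87,0.22],[-0.02,-0.11,-0.06],0.8],[[0.01,0.87,0.22],[-0.02,-0.11,-0.06],0.8],[[0.01,0.87,0.22],[-0.02,-0.11,-0.06],0.8],[[0.01,0.87,0.22],[-0.02,-0.11,-0.06],0.8],[[0.01,0.87,0.22],[-0.02,-0.11,-0.06],0.8],[[0.01,0.87,0.22],[-0.02,-0.11,-0.06],0.8],[[0.01,0.87,0.22],[-0.02,-0.11,-0.06],0.8]]}}

```text
time_s: 32.02
eef_pos: [577.4, 133.4, 224.2]
orientation: [3.127, 0.307, -3.106]
force: [0.6, 0.2, -1.3]
finger_gap: 39.8
grasp_force: 39.9
```

Run:
```python
from h import *
print(where('H'))
plan(T(),tier('H',38,-76,100),tier('H',38,-76,32))
```

```text
(array([  34.6, -124.9,  124.9]), array([-0.006,  0.042,  0.024]))
(3, [-0.06, 0.81, 0.42], [0.02, -0.12, -0.07]) [586. 183. 202.]
(4, [0.0, 0.0, 0.85], [0.0, -0.0, -0.0]) [609. 184. 138.]
```

Request:
{"api": "play_rows", "payload": {"moves": [[[-0.06,0.81,0.42],[0.02,-0.12,-0.07],0.8],[[-0.06,0.81,0.42],[0.02,-0.12,-0.07],0.8],[[-0.06,0.81,0.42],[0.02,-0.12,-0.07],0.8],[[0,0,0],[0,0,0],0.8],[[0,0,0.85],[0,0,0],0.8],[[0,0,0.85],[0,0,0],0.8],[[0,0,0.85],[0,0,0],0.8],[[0,0,0.7],[0,0,0],0.8],[[0,0,0],[0,0,0],0.8],[[0,0,0],[0,0,0],0.8]]}}

```text
time_s: 32.85
eef_pos: [608.8, 182.6, 140.9]
orientation: [-3.14, 0.349, -3.08]
force: [-0.6, -0.1, -0.7]
finger_gap: 39.5
grasp_force: 39.9
```

Run:
```python
from h import *
print(where('H'))
im=ctrl.get_image('wrist'); cv2.imwrite('pics/w12.png',im)
h=cv2.cvtColor(im,cv2.COLOR_BGR2HSV); col=h[:,276:290].astype(int).mean(1).astype(int)
print([(r,*map(int,col[r])) for r in range(160,235,3)])
```

```text
(array([ 38.3, -77.7,  34.9]), array([ 0.002,  0.   , -0.   ]))
[(160, 17, 107, 151), (163, 17, 106, 166), (166, 15, 134, 111), (169, 14, 145, 129), (172, 14, 143, 138), (175, 14, 142, 135), (178, 15, 140, 125), (181, 14, 21, 117), (184, 16, 72, 127), (187, 18, 106, 162), (190, 17, 106, 164), (193, 18, 108, 162), (196, 13, 128, 144), (199, 4, 212, 115), (202, 4, 209, 117), (205, 4, 210, 118), (208, 4, 207, 120), (211, 4, 210, 137), (214, 4, 205, 147), (217, 5, 206, 150), (220, 5, 211, 149), (223, 4, 204, 150), (226, 5, 211, 149), (229, 5, 211, 149), (232, 5, 208, 150)]
```

Request:
{"api": "play_rows", "payload": {"moves": [[[0.1,0,0.15],[0,0,0],0.8],[[0.1,0,0.1],[0,0,0],0.8],[[0.1,0,0],[0,0,0],0.8],[[0,0,0],[0,0,0],0.8]]}}

```text
time_s: 33.23
eef_pos: [604.7, 183.1, 134.4]
orientation: [-3.14, 0.35, -3.08]
force: [-0.4, -0.2, -1.6]
finger_gap: 39.5
grasp_force: 39.9
```

Request:
{"api": "play_rows", "payload": {"moves": [[[0.05,0,0],[0,0,0],0.8],[[0.05,0,0],[0,0,0],0.8],[[0.05,0,0],[0,0,0],0.8],[[0,0,0],[0,0,0],0.8]]}}

```text
time_s: 33.57
eef_pos: [602.1, 182.8, 133.3]
orientation: [-3.14, 0.35, -3.08]
force: [-1.0, 0.3, -1.5]
finger_gap: 39.7
grasp_force: 39.9
```

Run:
```python
from h import *
print(where('H'))
im=ctrl.get_image('wrist'); cv2.imwrite('pics/w13.png',im)
h=cv2.cvtColor(im,cv2.COLOR_BGR2HSV); col=h[:,276:290].astype(int).mean(1).astype(int)
print([(r,*map(int,col[r])) for r in range(165,205,2)])
```

```text
(array([ 29.5, -77.1,  30. ]), array([ 0.001, -0.001, -0.001]))
[(165, 17, 108, 152), (167, 17, 107, 151), (169, 17, 107, 151), (171, 18, 108, 150), (173, 17, 106, 154), (175, 17, 104, 166), (177, 17, 108, 163), (179, 16, 131, 112), (181, 15, 145, 103), (183, 15, 146, 129), (185, 15, 143, 140), (187, 15, 145, 140), (189, 15, 142, 137), (191, 15, 143, 135), (193, 14, 123, 125), (195, 10, 38, 134), (197, 3, 113, 127), (199, 4, 209, 120), (201, 5, 211, 120), (203, 5, 213, 121)]
```

Request:
{"api": "play_rows", "payload": {"moves": [[[0.05,0,0],[0,0,0],0.8],[[0.05,0,0],[0,0,0],0.8],[[0.05,0,0],[0,0,0],0.8],[[0,0,0],[0,0,0],0.8]]}}

```text
time_s: 33.95
eef_pos: [599.9, 182.6, 132.5]
orientation: [-3.141, 0.351, -3.08]
force: [4.2, 0.1, -1.9]
finger_gap: 39.7
grasp_force: 39.8
```

Request:
{"api": "play_rows", "payload": {"moves": [[[0.05,0,0],[0,0,0],0.8],[[0.05,0,0],[0,0,0],0.8],[[0,0,0],[0,0,0],0.8]]}}

```text
time_s: 34.2
eef_pos: [599.3, 182.5, 132.7]
orientation: [-3.141, 0.354, -3.081]
force: [12.0, 0.2, -3.0]
finger_gap: 39.7
grasp_force: 39.9
```

Request:
{"api": "play_rows", "payload": {"moves": [[[-0.05,0,0.08],[0,0,0],0.8],[[0,0,0.08],[0,0,0],0.8],[[0,0,0],[0,0,0],0.8]]}}

```text
time_s: 34.45
eef_pos: [600.7, 182.8, 130.1]
orientation: [-3.141, 0.352, -3.08]
force: [2.1, -2.5, 11.2]
finger_gap: 39.7
grasp_force: 40.0
```

Request:
{"api": "play_rows", "payload": {"moves": [[[0,0,0.05],[0,0,0],0.8],[[0,0,0],[0,0,0],0.8]]}}

```text
time_s: 34.62
eef_pos: [601.0, 182.9, 129.9]
orientation: [-3.141, 0.353, -3.08]
force: [-11.5, -3.5, 30.9]
finger_gap: 39.9
grasp_force: 40.0
```

Request:
{"api": "play_rows", "payload": {"moves": [[[0.08,0,-0.05],[0,0,0],0.8],[[0,0,0],[0,0,0],0.8]]}}

```text
time_s: 34.78
eef_pos: [600.3, 182.6, 130.1]
orientation: [-3.142, 0.355, -3.081]
force: [10.4, -1.7, 5.4]
finger_gap: 39.6
grasp_force: 40.0
```

Request:
{"api": "play_rows", "payload": {"moves": [[[0,0,0],[0,0,0],0.36],[[0,0,0],[0,0,0],0.36],[[0,0,0],[0,0,0],0.36]]}}

```text
time_s: 35.03
eef_pos: [597.6, 182.6, 127.9]
orientation: [-3.14, 0.349, -3.08]
force: [0.3, -0.2, -0.8]
finger_gap: 56.9
grasp_force: 0.0
```

Run:
```python
from h import *
print(where('H'))
im=ctrl.get_image('wrist'); cv2.imwrite('pics/w14.png',im)
h=cv2.cvtColor(im,cv2.COLOR_BGR2HSV); col=h[:,276:290].astype(int).mean(1).astype(int)
print([(r,*map(int,col[r])) for r in range(179,213,2)])
plan(T(),tier('H',27,-77,115),tier('H',27,3,115),tier('H',27,3,24))
```

```text
(array([ 23.4, -77. ,  26.5]), array([ 0.001,  0.   , -0.001]))
[(179, 17, 107, 150), (181, 17, 107, 152), (183, 17, 108, 155), (185, 18, 106, 167), (187, 17, 112, 156), (189, 14, 135, 106), (191, 14, 141, 101), (193, 14, 141, 124), (195, 14, 142, 140), (197, 14, 142, 142), (199, 15, 145, 138), (201, 14, 143, 135), (203, 14, 144, 127), (205, 8, 180, 118), (207, 4, 206, 120), (209, 4, 202, 121), (211, 4, 207, 121)]
(5, [-0.04, -0.0, -0.89], [-0.0, -0.0, 0.0]) [571. 181. 212.]
(5, [-0.0, 0.8, 0.0], [0.0, -0.0, -0.0]) [566. 261. 212.]
(6, [-0.0, 0.0, 0.76], [0.0, -0.0, -0.0]) [597. 263. 127.]
```

Red abuts the lip at row 204. Now empty2 (upper tier, middle bay).

Request:
{"api": "play_rows", "payload": {"moves": [[[-0.04,0,-0.89],[0,0,0],0.36],[[-0.04,0,-0.89],[0,0,0],0.36],[[-0.04,0,-0.89],[0,0,0],0.36],[[-0.04,0,-0.89],[0,0,0],0.36],[[-0.04,0,-0.89],[0,0,0],0.36],[[0,0.8,0],[0,0,0],0.36],[[0,0.8,0],[0,0,0],0.36],[[0,0.8,0],[0,0,0],0.36],[[0,0.8,0],[0,0,0],0.36],[[0,0.8,0],[0,0,0],0.36],[[0,0,0],[0,0,0],0.36],[[0,0,0],[0,0,0],0.36]]}}

```text
time_s: 36.08
eef_pos: [566.1, 261.4, 212.8]
orientation: [-3.14, 0.349, -3.078]
force: [0.2, 0.4, 0.9]
finger_gap: 60.1
grasp_force: 0.0
```

Run:
```python
from h import *
print(where('H'))
im=ctrl.get_image('wrist'); cv2.imwrite('pics/w15.png',im)
g=cv2.cvtColor(im,cv2.COLOR_BGR2HSV); c=cam('wrist')
r=int(proj(c,tier('H',8,0,40)[:3,3])[1]); print(r,[(x,*map(int,g[r,x])) for x in range(230,345,4)])
print([(r,*map(int,g[r,276:286].mean(0))) for r in range(150,225,4)])
plan(T(),tier('H',27,3,26))
```

```text
(array([ 27.4,   3.6, 115.4]), array([ 0.001, -0.   , -0.002]))
194 [(230, 17, 118, 183), (234, 16, 139, 195), (238, 16, 142, 197), (242, 16, 140, 189), (246, 19, 94, 225), (250, 19, 93, 230), (254, 19, 94, 228), (258, 21, 61, 158), (262, 28, 23, 198), (266, 26, 21, 202), (270, 28, 21, 203), (274, 28, 21, 205), (278, 28, 20, 204), (282, 32, 22, 209), (286, 28, 21, 211), (290, 28, 21, 211), (294, 30, 19, 213), (298, 26, 24, 223), (302, 22, 37, 222), (306, 18, 96, 217), (310, 16, 137, 190), (314, 17, 140, 199), (318, 16, 137, 197), (322, 18, 109, 211), (326, 19, 92, 234), (330, 19, 100, 214), (334, 18, 110, 160), (338, 19, 88, 124), (342, 19, 81, 117)]
[(150, 14, 75, 66), (154, 18, 109, 135), (158, 18, 111, 140), (162, 17, 109, 144), (166, 17, 115, 143), (170, 14, 141, 126), (174, 14, 148, 123), (178, 33, 13, 111), (182, 22, 50, 133), (186, 26, 28, 175), (190, 29, 19, 204), (194, 28, 20, 207), (198, 37, 14, 204), (202, 68, 9, 200), (206, 30, 19, 204), (210, 25, 24, 219), (214, 30, 19, 204), (218, 29, 20, 207), (222, 29, 19, 205)]
(5, [0.01, 0.0, 0.89], [-0.0, 0.0, 0.0]) [596. 263. 129.]
```

empty2 is centred (columns 258–303). Grip it and carry it to the box place (40,−35).

Request:
{"api": "play_rows", "payload": {"moves": [[[0,0,0.89],[0,0,0],0.36],[[0,0,0.89],[0,0,0],0.36],[[0,0,0.89],[0,0,0],0.36],[[0,0,0.89],[0,0,0],0.36],[[0,0,0.5],[0,0,0],0.36],[[0,0,0.3],[0,0,0],0.36],[[0,0,0],[0,0,0],0.36],[[0,0,0],[0,0,0],0.8],[[0,0,0],[0,0,0],0.8],[[0,0,0],[0,0,0],0.8],[[0,0,0],[0,0,0],0.8],[[0,0,0],[0,0,0],0.8]], "grip_force": 25}}

```text
time_s: 37.13
eef_pos: [596.5, 262.9, 132.2]
orientation: [-3.141, 0.351, -3.08]
force: [-3.6, -1.2, 8.1]
finger_gap: 39.7
grasp_force: 25.0
```

Request:
{"api": "play_rows", "payload": {"moves": [[[-0.1,0,-0.4],[0,0,0],0.8],[[0,0,-0.8],[0,0,0],0.8],[[0,0,-0.8],[0,0,0],0.8],[[0,0,-0.8],[0,0,0],0.8],[[0,0,-0.8],[0,0,0],0.8],[[0,0,-0.8],[0,0,0],0.8],[[0,0,-0.8],[0,0,0],0.8],[[0,0,0],[0,0,0],0.8]], "grip_force": 40}}

```text
time_s: 37.8
eef_pos: [562.9, 261.3, 233.2]
orientation: [3.14, 0.353, -3.08]
force: [0.3, 0.1, -0.4]
finger_gap: 39.5
grasp_force: 40.0
```

Run:
```python
from h import *
plan(T(),goal([575,-50,260],-.06,.17),box(40,-35,150),box(40,-35,40))
```

```text
(18, [-0.05, -0.87, -0.07], [0.02, 0.08, 0.05]) [575. -50. 260.]
(18, [-0.13, -0.85, 0.32], [0.0, 0.08, 0.06]) [ 595. -360.  150.]
(7, [-0.0, -0.0, 0.79], [0.0, -0.0, 0.0]) [ 595. -360.   40.]
```

Request:
{"api": "play_rows", "payload": {"moves": [[[-0.05,-0.87,-0.07],[0.02,0.08,0.05],0.8],[[-0.05,-0.87,-0.07],[0.02,0.08,0.05],0.8],[[-0.05,-0.87,-0.07],[0.02,0.08,0.05],0.8],[[-0.05,-0.87,-0.07],[0.02,0.08,0.05],0.8],[[-0.05,-0.87,-0.07],[0.02,0.08,0.05],0.8],[[-0.05,-0.87,-0.07],[0.02,0.08,0.05],0.8],[[-0.05,-0.87,-0.07],[0.02,0.08,0.05],0.8],[[-0.05,-0.87,-0.07],[0.02,0.08,0.05],0.8],[[-0.05,-0.87,-0.07],[0.02,0.08,0.05],0.8]]}}

```text
time_s: 38.55
eef_pos: [572.8, 103.4, 244.6]
orientation: [-3.136, 0.263, -3.137]
force: [0.3, -0.2, -2.4]
finger_gap: 39.4
grasp_force: 40.0
```

Request:
{"api": "play_rows", "payload": {"moves": [[[-0.05,-0.87,-0.07],[0.02,0.08,0.05],0.8],[[-0.05,-0.87,-0.07],[0.02,0.08,0.05],0.8],[[-0.05,-0.87,-0.07],[0.02,0.08,0.05],0.8],[[-0.05,-0.87,-0.07],[0.02,0.08,0.05],0.8],[[-0.05,-0.87,-0.07],[0.02,0.08,0.05],0.8],[[-0.05,-0.87,-0.07],[0.02,0.08,0.05],0.8],[[-0.05,-0.87,-0.07],[0.02,0.08,0.05],0.8],[[-0.05,-0.87,-0.07],[0.02,0.08,0.05],0.8],[[-0.05,-0.87,-0.07],[0.02,0.08,0.05],0.8]]}}

```text
time_s: 39.3
eef_pos: [575.2, -53.1, 260.3]
orientation: [-3.127, 0.177, 3.09]
force: [0.5, 0.3, -0.9]
finger_gap: 39.7
grasp_force: 40.0
```

Request:
{"api": "play_rows", "payload": {"moves": [[[-0.13,-0.85,0.32],[0,0.08,0.06],0.8],[[-0.13,-0.85,0.32],[0,0.08,0.06],0.8],[[-0.13,-0.85,0.32],[0,0.08,0.06],0.8],[[-0.13,-0.85,0.32],[0,0.08,0.06],0.8],[[-0.13,-0.85,0.32],[0,0.08,0.06],0.8],[[-0.13,-0.85,0.32],[0,0.08,0.06],0.8],[[-0.13,-0.85,0.32],[0,0.08,0.06],0.8],[[-0.13,-0.85,0.32],[0,0.08,0.06],0.8],[[-0.13,-0.85,0.32],[0,0.08,0.06],0.8],[[-0.13,-0.85,0.32],[0,0.08,0.06],0.8],[[-0.13,-0.85,0.32],[0,0.08,0.06],0.8],[[-0.13,-0.85,0.32],[0,0.08,0.06],0.8]]}}

```text
time_s: 40.3
eef_pos: [596.5, -260.5, 189.4]
orientation: [-3.137, 0.063, 3.002]
force: [0.2, -0.4, -1.6]
finger_gap: 39.9
grasp_force: 40.0
```

Run:
```python
from h import *
plan(T(),box(40,-35,150),box(40,-35,40))
```

```text
(6, [-0.11, -0.82, 0.33], [-0.0, 0.09, 0.06]) [ 595. -360.  150.]
(7, [-0.0, -0.0, 0.79], [0.0, -0.0, 0.0]) [ 595. -360.   40.]
```

Request:
{"api": "play_rows", "payload": {"moves": [[[-0.11,-0.82,0.33],[0,0.09,0.06],0.8],[[-0.11,-0.82,0.33],[0,0.09,0.06],0.8],[[-0.11,-0.82,0.33],[0,0.09,0.06],0.8],[[-0.11,-0.82,0.33],[0,0.09,0.06],0.8],[[-0.11,-0.82,0.33],[0,0.09,0.06],0.8],[[-0.11,-0.82,0.33],[0,0.09,0.06],0.8],[[0,0,0],[0,0,0],0.8],[[0,0,0],[0,0,0],0.8]]}}

```text
time_s: 40.97
eef_pos: [595.0, -359.8, 150.4]
orientation: [-3.139, -0.003, 2.957]
force: [0.4, 0.9, -2.1]
finger_gap: 39.3
grasp_force: 40.0
```

Run:
```python
from h import *
print(where('B')); print(seen('Y',48)[:3])
plan(T(),box(39,-35,40))
```

```text
(array([ 39.6, -34.5, 150.4]), array([0.003, 0.003, 0.002]))
((253, 57, 46, 73), array([-94. , -57.9]), array([-33.4, -17.6]))
(7, [0.01, -0.01, 0.79], [-0.0, -0.0, -0.0]) [ 594. -360.   40.]
```

Request:
{"api": "play_rows", "payload": {"moves": [[[0.01,0,0.79],[0,0,0],0.8],[[0.01,0,0.79],[0,0,0],0.8],[[0.01,0,0.79],[0,0,0],0.8],[[0.01,0,0.79],[0,0,0],0.8],[[0.01,0,0.79],[0,0,0],0.8],[[0.01,0,0.79],[0,0,0],0.8],[[0,0,0.5],[0,0,0],0.8],[[0,0,0.3],[0,0,0],0.8],[[0,0,0],[0,0,0],0.8]]}}

```text
time_s: 41.77
eef_pos: [594.1, -358.4, 39.9]
orientation: [-3.139, -0.002, 2.959]
force: [0.6, -0.3, -0.8]
finger_gap: 39.5
grasp_force: 40.0
```

Request:
{"api": "play_rows", "payload": {"moves": [[[0,0,0.1],[0,0,0],0.8],[[0,0,0.05],[0,0,0],0.8],[[0,0,0],[0,0,0],0.8]]}}

```text
time_s: 42.02
eef_pos: [594.6, -359.3, 38.3]
orientation: [-3.138, -0.0, 2.959]
force: [0.0, 0.6, -0.9]
finger_gap: 39.9
grasp_force: 40.0
```

Request:
{"api": "play_rows", "payload": {"moves": [[[0,0,0.08],[0,0,0],0.8],[[0,0,0.08],[0,0,0],0.8],[[0,0,0],[0,0,0],0.8]]}}

```text
time_s: 42.27
eef_pos: [594.6, -359.6, 36.2]
orientation: [-3.139, 0.0, 2.958]
force: [-6.8, 4.8, 19.5]
finger_gap: 40.0
grasp_force: 40.0
```

Request:
{"api": "play_rows", "payload": {"moves": [[[0,0,0.05],[0,0,0],0.8],[[0,0,0],[0,0,0],0.8]]}}

```text
time_s: 42.43
eef_pos: [594.7, -359.6, 36.1]
orientation: [-3.139, 0.0, 2.958]
force: [-12.4, 8.8, 32.8]
finger_gap: 39.5
grasp_force: 40.0
```

Contact at the expected height (36). Release and move over yellow.

Request:
{"api": "play_rows", "payload": {"moves": [[[0,0,-0.08],[0,0,0],0.8],[[0,0,0],[0,0,0],0.36],[[0,0,0],[0,0,0],0.36],[[0,0,0],[0,0,0],0.36],[[0,0,-0.8],[0,0,0],0.36],[[0,0,-0.8],[0,0,0],0.36],[[0,0,-0.8],[0,0,0],0.36],[[0,0,-0.8],[0,0,0],0.36],[[0,0,-0.8],[0,0,0],0.36],[[0,0,-0.5],[0,0,0],0.36]]}}

```text
time_s: 43.27
eef_pos: [594.9, -359.5, 127.9]
orientation: [-3.138, 0.001, 2.958]
force: [0.5, -0.6, 0.8]
finger_gap: 60.1
grasp_force: 0.0
```

Request:
{"api": "play_rows", "payload": {"moves": [[[0.85,0,0],[0,0,0],0.36],[[0.85,0,0],[0,0,0],0.36],[[0.85,0,0],[0,0,0],0.36],[[0.85,0,0],[0,0,0],0.36],[[0.85,0,0],[0,0,0],0.36],[[0.85,0,0],[0,0,0],0.36],[[0,0,0],[0,0,0],0.36],[[0,0,0],[0,0,0],0.36]]}}

```text
time_s: 43.93
eef_pos: [494.0, -340.5, 125.9]
orientation: [-3.139, -0.0, 2.958]
force: [1.7, 1.0, 0.6]
finger_gap: 60.3
grasp_force: 0.0
```

Run:
```python
from h import *
print(where('B')); print(seen('Y',48))
plan(T(),box(-63,-38,31))
```

```text
(array([-63.2, -33.8, 125.9]), array([0.003, 0.001, 0.002]))
((252, 177, 46, 69), array([-96.8, -58.9]), array([-33.3, -18.5]), ((274.4674072265625, 210.63172912597656), (68.12354278564453, 44.08273696899414), 88.63607025146484))
(6, [0.0, -0.03, 0.79], [-0.0, -0.0, -0.0]) [ 493. -345.   31.]
```

Request:
{"api": "play_rows", "payload": {"moves": [[[0.02,-0.06,0.79],[0,0,0],0.36],[[0.02,-0.06,0.79],[0,0,0],0.36],[[0.02,-0.06,0.79],[0,0,0],0.36],[[0.02,-0.06,0.79],[0,0,0],0.36],[[0,0,0.79],[0,0,0],0.36],[[0,0,0.5],[0,0,0],0.36],[[0,0,0.2],[0,0,0],0.36],[[0,0,0],[0,0,0],0.8],[[0,0,0],[0,0,0],0.8],[[0,0,0],[0,0,0],0.8],[[0,0,0],[0,0,0],0.8],[[0,0,0],[0,0,0],0.8]], "grip_force": 25}}

```text
time_s: 44.98
eef_pos: [492.0, -345.3, 33.0]
orientation: [-3.138, 0.0, 2.959]
force: [0.4, 1.0, 6.1]
finger_gap: 39.9
grasp_force: 24.8
```

Request:
{"api": "play_rows", "payload": {"moves": [[[-0.05,0,-0.4],[0,0,0],0.8],[[0,0,-0.87],[0,0,0],0.8],[[0,0,-0.87],[0,0,0],0.8],[[0,0,-0.87],[0,0,0],0.8],[[0,0,-0.87],[0,0,0],0.8],[[0,0,-0.87],[0,0,0],0.8],[[0,0,-0.87],[0,0,0],0.8],[[0,0,-0.87],[0,0,0],0.8],[[0,0,-0.4],[0,0,0],0.8]], "grip_force": 40}}

```text
time_s: 45.73
eef_pos: [493.1, -345.4, 172.6]
orientation: [-3.138, 0.001, 2.958]
force: [-0.1, 0.6, -1.8]
finger_gap: 39.9
grasp_force: 39.7
```

Run:
```python
from h import *
A=T(); M=goal([500,-80,250],-.05,.17)
plan(A,M,tier('L',36,-76,110),tier('L',36,-76,36))
```

```text
(15, [0.06, 0.88, -0.26], [-0.01, -0.09, -0.07]) [500. -80. 250.]
(15, [0.13, 0.86, 0.31], [-0.02, -0.1, -0.06]) [486. 177. 151.]
(5, [0.0, -0.0, 0.74], [0.0, -0.0, -0.0]) [512. 178.  81.]
```

Request:
{"api": "play_rows", "payload": {"moves": [[[0.06,0.88,-0.26],[-0.01,-0.09,-0.07],0.8],[[0.06,0.88,-0.26],[-0.01,-0.09,-0.07],0.8],[[0.06,0.88,-0.26],[-0.01,-0.09,-0.07],0.8],[[0.06,0.88,-0.26],[-0.01,-0.09,-0.07],0.8],[[0.06,0.88,-0.26],[-0.01,-0.09,-0.07],0.8],[[0.06,0.88,-0.26],[-0.01,-0.09,-0.07],0.8],[[0.06,0.88,-0.26],[-0.01,-0.09,-0.07],0.8],[[0.06,0.88,-0.26],[-0.01,-0.09,-0.07],0.8],[[0.06,0.88,-0.26],[-0.01,-0.09,-0.07],0.8],[[0.06,0.88,-0.26],[-0.01,-0.09,-0.07],0.8],[[0.06,0.88,-0.26],[-0.01,-0.09,-0.07],0.8],[[0.06,0.88,-0.26],[-0.01,-0.09,-0.07],0.8]]}}

```text
time_s: 46.73
eef_pos: [503.3, -132.6, 232.0]
orientation: [3.136, 0.129, 3.06]
force: [-0.1, -0.3, -1.6]
finger_gap: 40.1
grasp_force: 39.7
```

Request:
{"api": "play_rows", "payload": {"moves": [[[0.06,0.88,-0.26],[-0.01,-0.09,-0.07],0.8],[[0.06,0.88,-0.26],[-0.01,-0.09,-0.07],0.8],[[0.06,0.88,-0.26],[-0.01,-0.09,-0.07],0.8],[[0.13,0.86,0.31],[-0.02,-0.1,-0.06],0.8],[[0.13,0.86,0.31],[-0.02,-0.1,-0.06],0.8],[[0.13,0.86,0.31],[-0.02,-0.1,-0.06],0.8],[[0.13,0.86,0.31],[-0.02,-0.1,-0.06],0.8],[[0.13,0.86,0.31],[-0.02,-0.1,-0.06],0.8],[[0.13,0.86,0.31],[-0.02,-0.1,-0.06],0.8],[[0.13,0.86,0.31],[-0.02,-0.1,-0.06],0.8],[[0.13,0.86,0.31],[-0.02,-0.1,-0.06],0.8],[[0.13,0.86,0.31],[-0.02,-0.1,-0.06],0.8]]}}

```text
time_s: 47.73
eef_pos: [494.1, 75.8, 188.6]
orientation: [3.129, 0.27, -3.133]
force: [0.6, -0.4, -1.6]
finger_gap: 39.9
grasp_force: 39.7
```

Run:
```python
from h import *
print(where('L')); plan(T(),tier('L',36,-75,110),tier('L',36,-75,36))
```

```text
(array([  50.5, -177.4,  145.1]), array([0.003, 0.079, 0.05 ]))
(6, [0.13, 0.85, 0.3], [-0.0, -0.11, -0.07]) [486. 178. 151.]
(5, [0.0, 0.0, 0.74], [0.0, -0.0, -0.0]) [512. 179.  81.]
```

Request:
{"api": "play_rows", "payload": {"moves": [[[0.13,0.85,0.3],[0,-0.11,-0.07],0.8],[[0.13,0.85,0.3],[0,-0.11,-0.07],0.8],[[0.13,0.85,0.3],[0,-0.11,-0.07],0.8],[[0.13,0.85,0.3],[0,-0.11,-0.07],0.8],[[0.13,0.85,0.3],[0,-0.11,-0.07],0.8],[[0.13,0.85,0.3],[0,-0.11,-0.07],0.8],[[0,0,0],[0,0,0],0.8],[[0,0,0.74],[0,0,0],0.8],[[0,0,0.74],[0,0,0],0.8],[[0,0,0.74],[0,0,0],0.8],[[0,0,0.74],[0,0,0],0.8],[[0,0,0.74],[0,0,0],0.8]]}}

```text
time_s: 48.73
eef_pos: [512.7, 177.9, 80.6]
orientation: [-3.138, 0.349, -3.081]
force: [1.2, -0.3, -1.6]
finger_gap: 39.7
grasp_force: 39.7
```

Request:
{"api": "play_rows", "payload": {"moves": [[[0,0,0],[0,0,0],0.8],[[0,0,0],[0,0,0],0.8]]}}

```text
time_s: 48.9
eef_pos: [512.1, 177.7, 80.8]
orientation: [-3.137, 0.348, -3.081]
force: [0.4, -0.2, -0.5]
finger_gap: 40.3
grasp_force: 39.7
```

```bash
cat >> h.py <<'E'
def foot(w,n,a,b,s=3):
    print(where(w)); im=ctrl.get_image('wrist'); cv2.imwrite('pics/%s.png'%n,im)
    col=cv2.cvtColor(im,cv2.COLOR_BGR2HSV)[:,276:290].astype(int).mean(1).astype(int)
    print([(r,*map(int,col[r])) for r in range(a,b,s)])
E
python3 -c "
from h import *
foot('L','w16',160,220)"
```

```text
(array([ 36.3, -76.8,  35.5]), array([0.005, 0.001, 0.   ]))
[(160, 22, 10, 121), (163, 17, 10, 120), (166, 14, 26, 116), (169, 14, 139, 105), (172, 15, 143, 139), (175, 14, 142, 141), (178, 15, 144, 137), (181, 14, 123, 124), (184, 18, 15, 123), (187, 17, 101, 144), (190, 17, 104, 168), (193, 18, 104, 168), (196, 19, 162, 153), (199, 20, 207, 148), (202, 20, 204, 149), (205, 20, 208, 149), (208, 20, 206, 153), (211, 21, 205, 174), (214, 21, 205, 182), (217, 21, 203, 185)]
```

Request:
{"api": "play_rows", "payload": {"moves": [[[0.1,0.05,0.12],[0,0,0],0.8],[[0.1,0,0.12],[0,0,0],0.8],[[0.1,0,0],[0,0,0],0.8],[[0,0,0],[0,0,0],0.8]]}}

```text
time_s: 49.28
eef_pos: [507.9, 179.1, 74.5]
orientation: [-3.138, 0.349, -3.08]
force: [0.8, -0.4, -2.6]
finger_gap: 39.5
grasp_force: 39.7
```

Request:
{"api": "play_rows", "payload": {"moves": [[[0.05,0,0],[0,0,0],0.8],[[0.05,0,0],[0,0,0],0.8],[[0.05,0,0],[0,0,0],0.8],[[0,0,0],[0,0,0],0.8]]}}

```text
time_s: 49.62
eef_pos: [505.7, 179.0, 73.6]
orientation: [-3.138, 0.35, -3.081]
force: [0.7, -0.3, -1.5]
finger_gap: 39.9
grasp_force: 39.7
```

Request:
{"api": "play_rows", "payload": {"moves": [[[0.05,0,0],[0,0,0],0.8],[[0.05,0,0],[0,0,0],0.8],[[0.05,0,0],[0,0,0],0.8],[[0,0,0],[0,0,0],0.8]]}}

```text
time_s: 49.95
eef_pos: [505.0, 178.9, 73.8]
orientation: [-3.14, 0.353, -3.082]
force: [11.9, -3.1, 2.5]
finger_gap: 40.3
grasp_force: 39.6
```

Request:
{"api": "play_rows", "payload": {"moves": [[[0.05,0,0],[0,0,0],0.8],[[0.05,0,0],[0,0,0],0.8],[[0,0,0],[0,0,0],0.8]]}}

```text
time_s: 50.2
eef_pos: [504.3, 178.7, 73.8]
orientation: [-3.14, 0.356, -3.083]
force: [17.6, -6.1, 6.0]
finger_gap: 39.7
grasp_force: 39.8
```

```bash
python3 -c "
from h import *
foot('L','w17',170,215,2)"
```

```text
(array([ 26.7, -75.4,  31.6]), array([ 0.002, -0.006,  0.003]))
[(170, 19, 10, 121), (172, 20, 10, 122), (174, 13, 11, 121), (176, 18, 9, 120), (178, 20, 11, 121), (180, 12, 37, 116), (182, 14, 128, 102), (184, 14, 145, 104), (186, 15, 143, 128), (188, 15, 142, 142), (190, 14, 141, 144), (192, 15, 141, 140), (194, 14, 143, 137), (196, 16, 147, 131), (198, 19, 189, 139), (200, 20, 207, 147), (202, 20, 206, 149), (204, 20, 206, 150), (206, 20, 206, 150), (208, 20, 205, 152), (210, 21, 207, 165), (212, 21, 206, 179), (214, 21, 208, 183)]
```

Request:
{"api": "play_rows", "payload": {"moves": [[[-0.1,0,0.05],[0,0,0],0.8],[[0,0,0.08],[0,0,0],0.8],[[0,0,0],[0,0,0],0.8]]}}

```text
time_s: 50.5
eef_pos: [505.8, 179.2, 71.2]
orientation: [-3.14, 0.353, -3.082]
force: [8.0, -0.9, 5.7]
finger_gap: 40.0
grasp_force: 39.8
```

Request:
{"api": "play_rows", "payload": {"moves": [[[0,0,0.05],[0,0,0],0.8],[[0,0,0],[0,0,0],0.8]]}}

```text
time_s: 50.67
eef_pos: [506.1, 179.3, 70.3]
orientation: [-3.14, 0.353, -3.082]
force: [9.0, -0.9, 5.6]
finger_gap: 39.9
grasp_force: 39.8
```

```bash
python3 -c "
from h import *
print(where('L'),ctrl.state()['force'])"
```

```text
(array([ 27.1, -74.8,  27.7]), array([ 0.002, -0.004,  0.001])) [ 8.99682143 -0.91381775  5.55778995]
```

Request:
{"api": "play_rows", "payload": {"moves": [[[0,0,0.05],[0,0,0],0.8],[[0,0,0],[0,0,0],0.8]]}}

```text
time_s: 50.83
eef_pos: [506.4, 179.5, 69.4]
orientation: [-3.14, 0.353, -3.082]
force: [7.7, 0.1, 6.2]
finger_gap: 39.4
grasp_force: 39.8
```

Request:
{"api": "play_rows", "payload": {"moves": [[[0,0,0.03],[0,0,0],0.8],[[0,0,0],[0,0,0],0.8]]}}

```text
time_s: 51.0
eef_pos: [506.6, 179.5, 69.0]
orientation: [-3.14, 0.353, -3.082]
force: [3.9, -2.1, 13.2]
finger_gap: 39.7
grasp_force: 39.8
```

Contact with both slats and lip. Release, retreat, and check everything from above.

Request:
{"api": "play_rows", "payload": {"moves": [[[0,0,0],[0,0,0],0.36],[[0,0,0],[0,0,0],0.36],[[0,0,0],[0,0,0],0.36],[[0,0,0],[0,0,0],0.36]]}}

```text
time_s: 51.33
eef_pos: [504.2, 178.8, 67.3]
orientation: [-3.138, 0.349, -3.081]
force: [-0.2, 0.6, 0.5]
finger_gap: 59.7
grasp_force: 0.0
```

Run:
```python
from h import *
foot('L','w18',180,220,2)
A=tier('L',25,-75,120)
plan(T(),A,goal([570,180,290],.045),goal([565,-60,230],-.182,0))
```

```text
(array([ 24.4, -75.2,  25.5]), array([ 0.004,  0.   , -0.   ]))
[(180, 22, 11, 119), (182, 22, 10, 120), (184, 15, 14, 119), (186, 13, 75, 108), (188, 14, 141, 99), (190, 14, 142, 109), (192, 14, 141, 134), (194, 15, 142, 142), (196, 15, 142, 141), (198, 15, 143, 138), (200, 14, 142, 135), (202, 16, 151, 129), (204, 20, 197, 144), (206, 20, 206, 148), (208, 20, 206, 149), (210, 20, 205, 150), (212, 20, 204, 150), (214, 20, 209, 153), (216, 21, 204, 167), (218, 21, 205, 179)]
(6, [-0.0, -0.0, -0.79], [-0.0, -0.0, 0.0]) [473. 177. 156.]
(8, [-0.76, -0.01, -0.7], [0.0, 0.36, 0.02]) [570. 180. 290.]
(14, [-0.03, -0.86, 0.21], [0.0, -0.0, 0.14]) [565. -60. 230.]
```

Request:
{"api": "play_rows", "payload": {"moves": [[[0,0,-0.79],[0,0,0],0.36],[[0,0,-0.79],[0,0,0],0.36],[[0,0,-0.79],[0,0,0],0.36],[[0,0,-0.79],[0,0,0],0.36],[[0,0,-0.79],[0,0,0],0.36],[[0,0,-0.79],[0,0,0],0.36]]}}

```text
time_s: 51.88
eef_pos: [471.6, 177.1, 157.1]
orientation: [-3.138, 0.349, -3.081]
force: [0.2, 0.6, -0.2]
finger_gap: 60.3
grasp_force: 0.0
```

Request:
{"api": "play_rows", "payload": {"moves": [[[-0.76,0,-0.7],[0,0.36,0.02],0.36],[[-0.76,0,-0.7],[0,0.36,0.02],0.36],[[-0.76,0,-0.7],[0,0.36,0.02],0.36],[[-0.76,0,-0.7],[0,0.36,0.02],0.36],[[-0.76,0,-0.7],[0,0.36,0.02],0.36],[[-0.76,0,-0.7],[0,0.36,0.02],0.36],[[-0.76,0,-0.7],[0,0.36,0.02],0.36],[[-0.76,0,-0.7],[0,0.36,0.02],0.36],[[0,0,0],[0,0,0],0.36],[[0,0,0],[0,0,0],0.36]]}}

```text
time_s: 52.72
eef_pos: [569.4, 182.1, 289.3]
orientation: [-3.141, 0.004, -3.101]
force: [-0.8, -0.4, -0.8]
finger_gap: 60.0
grasp_force: 0.0
```

Run:
```python
from h import *
im=ctrl.get_image('wrist'); cv2.imwrite('pics/w19.png',im); sc=ctrl.get_image('scene'); cv2.imwrite('pics/sc19.png',sc)
top=ctrl.get_image('top'); cv2.imwrite('pics/top19.png',top)
a=cv2.resize(im[60:290,180:470],None,fx=1.6,fy=1.6); a=cv2.resize(a,(460,365)); b=cv2.resize(sc[220:330,95:215],(340,312)); t=cv2.resize(top[140:275,285:500],(340,213))
o=np.zeros((525,800,3),np.uint8); o[:365,:460]=a; o[:312,460:]=b; o[312:525,460:]=t; cv2.imwrite('pics/c19.png',o)
plan(T(),goal([565,-60,230],-.182,0)); print(T()[:3,3])
```

```text
(14, [-0.04, -0.87, 0.21], [0.0, 0.0, 0.13]) [565. -60. 230.]
[567.80702778 182.31928752 288.96537874]
```

View pics/c19.png

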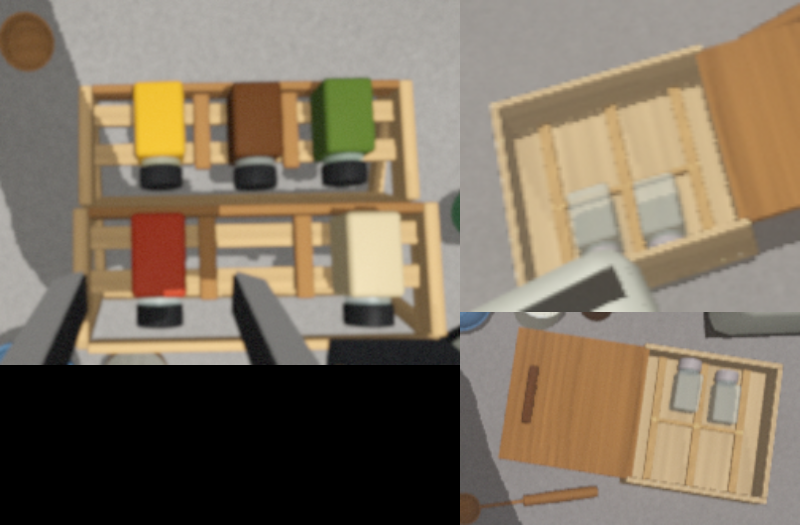

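The rack holds yellow, brown and green below, and red and cream above. All have caps uphill and feet at the lip, with the upper middle bay free. In the box both empties lie in the +x places (top view crop: feet at (687,412) and (726,421)). I check their poses by colour before shutting the lid.

Run:
```python
from h import *
c=cam('top'); G=np.linalg.inv(box(0,0,0))
f=lambda px,z:np.round((G@np.r_[onplane(c,px,z),1])[:2]*[-1,1],1)
s=lambda x,y:(285+(x-460)/1.581,140+(y-312)/1.581)
for n,p,z in [('e1foot',s(687,412),48),('e2foot',s(726,421),48),('e1cap',s(689,360),46),('e2cap',s(727,369),46),('strip0',s(690,424),15),('strip0b',s(728,429),15),('wall+x in',s(690,354),62),('BR',s(768,500),62),('TR',s(781,366),62)]: print(n,f(p,z))
```

```text
e1foot [12.6 26.2]
e2foot [  7.7 -35.6]
e1cap [95.6 32.8]
e2cap [ 90.2 -28. ]
strip0 [-0.5 11.1]
strip0b [  0.6 -49.9]
wall+x in [101.6  36.2]
BR [-105.8 -109.3]
TR [ 103.9 -105.7]
```

Request:
{"api": "play_rows", "payload": {"moves": [[[-0.04,-0.87,0.21],[0,0,0.13],0.36],[[-0.04,-0.87,0.21],[0,0,0.13],0.36],[[-0.04,-0.87,0.21],[0,0,0.13],0.36],[[-0.04,-0.87,0.21],[0,0,0.13],0.36],[[-0.04,-0.87,0.21],[0,0,0.13],0.36],[[-0.04,-0.87,0.21],[0,0,0.13],0.36],[[-0.04,-0.87,0.21],[0,0,0.13],0.36],[[-0.04,-0.87,0.21],[0,0,0.13],0.36],[[-0.04,-0.87,0.21],[0,0,0.13],0.36],[[-0.04,-0.87,0.21],[0,0,0.13],0.36],[[-0.04,-0.87,0.21],[0,0,0.13],0.36],[[-0.04,-0.87,0.21],[0,0,0.13],0.36]]}}

```text
time_s: 53.87
eef_pos: [568.9, -28.2, 238.8]
orientation: [3.141, 0.004, 2.994]
force: [1.0, 0.4, 0.7]
finger_gap: 60.4
grasp_force: 0.0
```

Run:
```python
from h import *
print(T()[:3,3]); plan(T(),goal([608,-48,130],-.182,0),goal([608,-48,73],-.182,0))
```

```text
[568.93016722 -28.1690375  238.78283372]
(7, [-0.3, -0.09, 0.78], [0.0, 0.0, 0.04]) [608. -48. 130.]
(4, [-0.0, -0.0, 0.71], [0.0, -0.0, 0.0]) [608. -48.  73.]
```

Both empties lie flat, at about (43,30) and (39,−32). Now the lid.

Request:
{"api": "play_rows", "payload": {"moves": [[[-0.3,-0.09,0.78],[0,0,0.04],0.36],[[-0.3,-0.09,0.78],[0,0,0.04],0.36],[[-0.3,-0.09,0.78],[0,0,0.04],0.36],[[-0.3,-0.09,0.78],[0,0,0.04],0.36],[[-0.3,-0.09,0.78],[0,0,0.04],0.36],[[-0.3,-0.09,0.78],[0,0,0.04],0.36],[[-0.3,-0.09,0.78],[0,0,0.04],0.36],[[0,0,0.71],[0,0,0],0.36],[[0,0,0.71],[0,0,0],0.36],[[0,0,0.5],[0,0,0],0.36]]}}

```text
time_s: 54.7
eef_pos: [608.6, -46.4, 90.2]
orientation: [3.141, 0.002, 2.961]
force: [-0.1, 0.7, -0.4]
finger_gap: 60.1
grasp_force: 0.0
```

Request:
{"api": "play_rows", "payload": {"moves": [[[0,0,0.4],[0,0,0],0.36],[[0,0,0.4],[0,0,0],0.36],[[0,0,0],[0,0,0],0.36]]}}

```text
time_s: 54.95
eef_pos: [608.5, -45.6, 74.5]
orientation: [3.141, 0.002, 2.962]
force: [-0.2, -0.6, 0.3]
finger_gap: 60.2
grasp_force: 0.0
```

Request:
{"api": "play_rows", "payload": {"moves": [[[0,-0.08,0.08],[0,0,0.03],0.36],[[0,0,0],[0,0,0],1],[[0,0,0],[0,0,0],1],[[0,0,0],[0,0,0],1],[[0,0,0],[0,0,0],1],[[0,0,0],[0,0,0],1],[[0,0,0],[0,0,0],1],[[0,0,0],[0,0,0],1],[[0,0,0],[0,0,0],1]], "grip_force": 30}}

```text
time_s: 55.7
eef_pos: [608.7, -48.0, 74.2]
orientation: [-3.142, 0.004, 2.958]
force: [-1.0, -3.4, -0.2]
finger_gap: 13.6
grasp_force: 30.0
```

Request:
{"api": "play_rows", "payload": {"moves": [[[0,-0.3,0],[0,0,0],1],[[0,-0.5,0],[0,0,0],1],[[0,-0.5,0],[0,0,0],1],[[0,-0.5,0],[0,0,0],1],[[0,-0.5,0],[0,0,0],1],[[0,-0.5,0],[0,0,0],1],[[0,-0.5,0],[0,0,0],1],[[0,-0.5,0],[0,0,0],1],[[0,-0.5,0],[0,0,0],1],[[0,-0.5,0],[0,0,0],1]]}}

```text
time_s: 56.53
eef_pos: [590.7, -142.8, 74.2]
orientation: [3.141, 0.003, 2.957]
force: [-4.3, 3.0, 7.6]
finger_gap: 13.7
grasp_force: 30.0
```

Run:
```python
from h import *
print(where('B'),ctrl.state()['force'])
u=R.from_euler('z',-.182).apply([0,-200,0]); print(np.array([609.6,-47.7,72.4])+u)
plan(T(),goal(np.array([609.6,-47.7,73])+u,-.182))
```

```text
(array([ -3.9, 178.1,  74.2]), array([-0.001, -0.003,  0.002])) [-4.26277397  3.04854573  7.58890256]
[ 573.40061971 -244.39673324   72.4       ]
(6, [-0.01, -0.86, 0.01], [0.0, 0.0, -0.0]) [ 573. -244.   73.]
```

Request:
{"api": "play_rows", "payload": {"moves": [[[0,-0.5,0],[0,0,0],1],[[0,-0.5,0],[0,0,0],1],[[0,-0.5,0],[0,0,0],1],[[0,-0.5,0],[0,0,0],1],[[0,-0.5,0],[0,0,0],1],[[0,-0.5,0],[0,0,0],1],[[0,-0.5,0],[0,0,0],1],[[0,-0.5,0],[0,0,0],1],[[0,-0.5,0],[0,0,0],1],[[0,-0.3,0],[0,0,0],1],[[0,0,0],[0,0,0],1]]}}

```text
time_s: 57.45
eef_pos: [572.3, -238.8, 74.1]
orientation: [-3.141, 0.003, 2.955]
force: [-7.3, 0.1, 9.3]
finger_gap: 13.8
grasp_force: 30.0
```

Request:
{"api": "play_rows", "payload": {"moves": [[[0,-0.1,0],[0,0,0],1],[[0,-0.1,0],[0,0,0],1],[[0,-0.1,0],[0,0,0],1]]}}

```text
time_s: 57.7
eef_pos: [571.6, -243.0, 74.1]
orientation: [3.141, 0.002, 2.957]
force: [-6.9, 2.7, 10.1]
finger_gap: 13.6
grasp_force: 30.0
```

Request:
{"api": "play_rows", "payload": {"moves": [[[0,-0.1,0],[0,0,0],1],[[0,-0.1,0],[0,0,0],1],[[0,-0.05,0],[0,0,0],1],[[0,0,0],[0,0,0],1]]}}

```text
time_s: 58.03
eef_pos: [571.3, -244.6, 74.1]
orientation: [3.137, 0.001, 2.959]
force: [-7.5, 18.8, 16.5]
finger_gap: 13.8
grasp_force: 30.0
```

Request:
{"api": "play_rows", "payload": {"moves": [[[0,-0.1,0],[0,0,0],1],[[0,0,0],[0,0,0],1]]}}

```text
time_s: 58.2
eef_pos: [571.3, -244.7, 74.1]
orientation: [3.135, 0.001, 2.961]
force: [-7.1, 27.0, 18.4]
finger_gap: 13.8
grasp_force: 30.0
```

The hard stop is at −244.7 (expected −244.4), so the lid is shut. Release, lift and check.

Request:
{"api": "play_rows", "payload": {"moves": [[[0,0.12,0],[0,0,0],1],[[0,0,0],[0,0,0],0.36],[[0,0,0],[0,0,0],0.36],[[0,0,0],[0,0,0],0.36],[[0,0,-0.7],[0,0,0],0.36],[[0,0,-0.9],[0,0,0],0.36],[[0,0,-0.9],[0,0,0],0.36],[[0,0,-0.9],[0,0,0],0.36],[[0,0,-0.9],[0,0,0],0.36],[[0,0,-0.9],[0,0,0],0.36],[[0,0,-0.9],[0,0,0],0.36]]}}

```text
time_s: 59.12
eef_pos: [571.2, -247.0, 198.0]
orientation: [3.141, 0.004, 2.957]
force: [0.2, -0.1, 0.6]
finger_gap: 60.7
grasp_force: 0.0
```

Request:
{"api": "play_rows", "payload": {"moves": [[[0,0.9,-0.3],[0,0,0],0.36],[[0,0.9,-0.3],[0,0,0],0.36],[[0,0.9,-0.3],[0,0,0],0.36],[[0,0.9,0],[0,0,0],0.36],[[0,0.9,0],[0,0,0],0.36],[[0,0.9,0],[0,0,0],0.36],[[0,0.9,0],[0,0,0],0.36],[[0,0.9,0],[0,0,0],0.36],[[0,0.9,0],[0,0,0],0.36],[[0,0,0],[0,0,0],0.36],[[0,0,0],[0,0,0],0.36]]}}

```text
time_s: 60.03
eef_pos: [601.1, -86.7, 215.0]
orientation: [3.141, 0.004, 2.959]
force: [1.1, -0.4, -0.1]
finger_gap: 60.1
grasp_force: 0.0
```

Run:
```python
from h import *
sc=ctrl.get_image('scene'); top=ctrl.get_image('top')
o=np.zeros((560,800,3),np.uint8); o[:280,:400]=cv2.resize(sc[130:340,95:395],(400,280)); o[:,400:]=0
o[280:,:]=cv2.resize(top[145:275,125:496],(800,280)); cv2.imwrite('pics/end.png',o); print(T()[:3,3])
```

```text
[600.82382692 -88.17433864 214.73277412]
```

View pics/end.png

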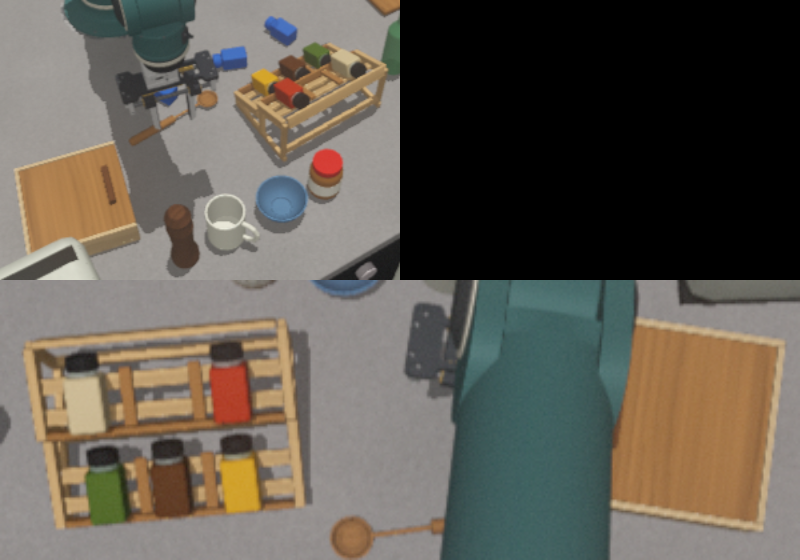

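The lid is shut flush. The five full jars are seated on the rack, the bystanders are unmoved, and the robot touches nothing.

```bash
python3 -c "
from rig import ctrl
print(ctrl.close_job())"
```

```text
the job is handed in; nothing more can be done
None
```

The job is handed in: green, red and yellow are on the rack beside the two kept jars, feet to the lip and caps uphill, both empties lie flat in the refill box, and the lid is fully shut.

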